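# Post the snack boards into the steriliser, stand up the thick board, set the dial

## Task

The washed boards must be put away to be sterilised and dried. Push every thin snack board, end first, fully through the narrow slot of the white countertop steriliser so that it drops inside; the thick board does not fit the slot, so stand it lengthwise on the sloped drying stand, lying flat on the slope with one short end settled against the bottom lip (any time you like). Once all the snack boards are in, turn the steriliser's dial to the mark with two dots, and leave the tin and the mug where they are.

Things in the scene. Friction and masses are not known exactly. Their poses are not given: they have to be found in the camera images.
- snack_board_1: loose thin wooden snack board, a plain rectangle 120 x 58 x 8 mm with a dark line near its edge on both faces, 60 g; lies flat on the worktop at the start. Two or three of the three are there. Origin: centre of one large face (the underside at the start); x along its length, y its width, z its thickness. Both ends and both faces are alike
- snack_board_2: loose thin wooden snack board, a plain rectangle 120 x 58 x 8 mm with a dark line near its edge on both faces, 60 g; lies flat on the worktop at the start. Two or three of the three are there. Origin: centre of one large face (the underside at the start); x along its length, y its width, z its thickness. Both ends and both faces are alike
- snack_board_3: loose thin wooden snack board, a plain rectangle 120 x 58 x 8 mm with a dark line near its edge on both faces, 60 g; lies flat on the worktop at the start. Two or three of the three are there. Origin: centre of one large face (the underside at the start); x along its length, y its width, z its thickness. Both ends and both faces are alike
- thick_board: loose thick wooden board, same wood, 140 x 64 x 18 mm, 160 g; flat on the worktop at the start. Origin: centre of one large face (the underside at the start); x along its length, y its width, z its thickness. Both ends and both faces are alike
- sterilizer: fixed white box, 78 mm high. Origin: on the worktop below the middle of the slot's mouth; x points level into the slot, y left, z up. Left part (y -40 to 40 mm): slot, clear roof and the cavity the boards drop into, 64 mm wide, floor at z 20, back wall at x 180 mm. Right part (y -135 to -40, x 0 to 190 mm): solid, carries the dial on its flat top. Boards dropped inside lie on one another
- slot (a point): centre of the slot's mouth, 66 mm above the worktop. The slot is a level opening 64 mm wide, 12 mm high (z 60 to 72 mm over the worktop). In front of it, level with its lower edge, a steel feed shelf 74 mm wide reaches 75 mm towards the robot (its top at z 60 mm, open below and at the sides)
- sill_end (a point): middle of the inner end of the sill, 30 mm behind the slot plane, z 60 mm; a board drops once its rear end is pushed past this. The roof (z 72 to 78 mm) has a finger notch open to the front, 48 mm wide (24 mm either side of the centre line) and 45 mm deep from the slot plane, so that closed fingertips just above the shelf can follow a board's rear end past the sill
- dial_grip (a point): on the dial's upright axis, in its grip bar, 97 mm above the worktop, 19 mm above the flat top; 85 mm behind the slot plane, 87.5 mm right of the slot's centre line. Bar 38 mm long, 11 wide, its top at 108 mm, on a disc of 20 mm radius (top at 87 mm). x axis: along the bar towards its white pointer line, turning with the dial; z up
- dial (a joint): dial angle, rad, growing clockwise from above, -0.1 to 1.9. Detents: 0 small ring mark, 0.6 one dot, 1.2 two dots, 1.8 three dots (dots in radial rows); starts at ring or one dot. At 0 the pointer looks 0.9 rad left (anticlockwise) of the slot's inward direction, at 1.2 it looks 0.3 rad right of it. Turns with about 0.06 N m; springs into the nearest detent when let go
- stand_deck: sloped wooden deck of the fixed drying stand, rising at 35 degrees away from the robot, 170 mm wide, 150 mm long up the slope. Origin: on the deck's face where it meets the bottom lip, middle of the width, 20 mm above the worktop; x up the slope, y along the lip (left, looking up the slope), z out of the deck. Lip: 8 mm thick, stands 16 mm out of the deck
- tin: small food tin, 75 mm across, 58 mm high, loose; leave alone. Origin: centre of its underside
- mug: dark-topped mug with a handle, 80 x 114 x 94 mm, loose; leave alone. Origin: centre of its underside
Things that resemble listed ones, but are neither listed nor needed, are in the scene too. What is shaped like the snack_board_1 but blue is not meant.

How it is judged:
By the outcome, as a careful person would: the job done as asked, in the order asked, and still so for the second after the job is handed in, with the robot touching nothing.
Of snack_board_1, snack_board_2, snack_board_3 only 2 to 3 are there at a start; the rules pass over those that are not, and their reading is None.
At some moment in a run one of snack_board_1, snack_board_2, snack_board_3, thick_board may be knocked a few centimetres aside while the robot is not near it.
Once in a run the grip may slacken for a moment while it holds something.
It also fails if it takes over 210 s, if anything falls off the work surface, if the arm or the gripper's body presses on something with over 40 N, if the wrist force passes 120 N, or if a joint passes its speed limit or range.

## Robot

A 6-joint arm with a two-finger parallel gripper is mounted at the origin on a cart in front of the work surface, level with it; the furniture and walls round the work are solid. World frame = base frame: x ahead of the robot, y to its left, z up, the work surface at z = 0. Lengths are in m, angles in degrees, forces in N, time in s.
With the tool pointing down it reaches from about 0.325 to 0.925 m from the base axis. Payload 3.1 kg.
Tool frame: the origin (TCP) lies on the centre line of the jaws, within the pads' length; the fingertips stand 22 mm ahead of it and the grasp point (between the pads) lies 3 mm ahead of it; z points along the fingers, y is the line along which they close (so a half turn about z gives the same grasp; the last joint's range is limited). The gripper opens to 85 mm and grips with 20 to 120 N. Pads are 22 mm wide; open, the fingers measure 114 mm over their backs; the gripper's body (76 mm by 85 mm) begins 54 mm behind the grasp point. The pads swing forward as they close: fully open they stand 13 mm farther back than shut.
Start: joints at [-82.46, 12.427, 92.441, -0, 75.132, -6.429], TCP at [0.151, -0.607, 0.253] pointing down, gripper open.
Joint ranges: [-157.48, 157.48], [-44.54, 120.13], [17.64, 146.25], [-64.5, 244.5], [7.68, 150.69], [-147.95, 147.95]. Speed limits (degrees/s): [159.86, 159.86, 180, 180, 180, 180].

## Interface

Orientations are given as a 3x3 rotation matrix whose columns are the frame's x, y, z axes.
In Python, from workcell import * gives the robot as it stands.
- The arm moves only by the tool carry_out, never from a script. Its argument "plan" is a list of rows, each an object with "jaw": the opening, from -1 (shut) to 1 (fully open); "offset": the shift along the tool's x, y, z scaled (see below), a list of three; "dr": the turn, a rotation vector about the tool's x, y, z scaled (see below), a list of three. In form: [{"jaw": jaw, "offset": [x, y, z], "dr": [rx, ry, rz]}, ...]. A call has 1 to 8 rows; each row is the pose to reach, as a shift and turn from the pose commanded when the call began, along the tool's axes at that moment; what a row does not reach only later rows make up. The controller multiplies each number of a shift by 25 cm and each number of a turn by 90 degrees. A row lasts 1/10 s, in which the tool goes at most 50 mm and 8.59 degrees, less where a joint would pass 70% of its speed; a pose out of reach is approached as far as the arm can. A call with a number of a shift or a turn outside -1 to 1 is refused whole. A call with a gripper value outside its range is refused whole. The fingers move at their own pace and stop on an object; the grip force is fixed at half the most. Time passes only in rows, so rows that repeat a pose let the fingers close. It gives the time, the measured TCP pose, the force, the opening and the grip force at its end, in the units of the state.
- observe(): the state, without advancing time (a new reading comes with each control period).
- snapshot(name): name is "scene" or "top" or "wrist"; returns (picture, depth): 480x640x3 uint8, red, green, blue; 480x640 float32, m along the optical axis (not along the pixel's ray), 0 where there is no reading.
- camera_info(name): a dict with "intrinsics" (3x3 intrinsics, pixels), "eye" and "orientation" of the camera in the world; the wrist camera has in their place "hand_eye" (4x4, takes a point from camera to tool coordinates, whose origin is the TCP and whose axes are the flange's). Camera axes: x right, y down, z forward; pixel columns grow to the right and rows downward; lengths in m; the calibration is good to about 2 mm. A picture is of the moment at which its call begins: read the wrist's pose just before it. camera_info takes no time and is no camera call.
- close_job(): hands the job in; it is judged then, once.
The state is a dict: "clock": time; "qpos": joint angles; "qd": joint speeds; "joint_torque": joint torques, N m; "tcp_pos": TCP position; "tcp_rot": TCP orientation; "ft_force": force on the tool from outside, world axes, zero at the start; "moment": the same for the moment, N m; "opening": opening from 0.0 (shut) to 1.0 (fully open); "grasp_force": force on a finger pad.
Only numpy, scipy, OpenCV 4.12 (cv2) and the standard library are available. Lean on these libraries where they do the work, as an engineer would, in place of code of your own. Each camera call takes 0.05 s, during which the arm holds its last target. There are 200 camera calls.

## Working session

There is one attempt and no reset: what is moved stays moved. The work goes in short steps, Python scripts to look and compute and a tool call to move; the robot and the scene stay as the last step left them, time stands still between calls to the robot, and variables do not carry over. Pictures are saved under pics/ and viewed, at most 16 in all, crops included, and the job is handed in when it is done.

Besides the shell and the picture viewer there is one more tool, called as name([rows], argument=value, ...), one row to a line, values as JSON. carry_out: Moves the arm, as the interface text tells. Its arguments: {"type":"object","properties":{"plan":{"type":"array","items":{"type":"object","properties":{"jaw":{"type":"number"},"offset":{"type":"array","items":{"type":"number"}},"dr":{"type":"array","items":{"type":"number"}}}}}},"required":["plan"]}

```bash
ls; mkdir -p pics; python3 - <<'E'
from workcell import *
import cv2,numpy as np
for n in ("scene","top"):
    p,d=snapshot(n); cv2.imwrite(f"pics/{n}0.png",p[:,:,::-1]); np.save(f"pics/{n}0.npy",d)
    i=camera_info(n); print(n,i)
print(camera_info("wrist")); print(observe())
E
```

```text
pics
scene {'intrinsics': array([[447.55362172,   0.        , 322.8866958 ],
       [  0.        , 447.55362172, 240.27469609],
       [  0.        ,   0.        ,   1.        ]]), 'eye': array([-0.18388285,  0.63640967,  0.97229181]), 'orientation': array([[-0.60034397, -0.55417313,  0.57661014],
       [-0.79973353,  0.41929641, -0.42967057],
       [-0.00365868, -0.71908461, -0.6949129 ]])}
top {'intrinsics': array([[509.30896427,   0.        , 321.23599918],
       [  0.        , 509.30896427, 240.55384234],
       [  0.        ,   0.        ,   1.        ]]), 'eye': array([0.43026098, 0.06806863, 1.36690131]), 'orientation': array([[-0.00187643, -0.99779936,  0.06627905],
       [-0.99980208,  0.00318466,  0.01963804],
       [-0.0198059 , -0.06622908, -0.99760786]])}
{'intrinsics': array([[334.25871291,   0.        , 317.91265206],
       [  0.        , 334.25871291, 240.17075442],
       [  0.        ,   0.        ,   1.        ]]), 'hand_eye': array([[-2.94382800e-04, -9.53668021e-01, -3.00860797e-01,
         7.69001228e-02],
       [ 9.99999883e-01, -3.95914931e-04,  2.7650
[... 303 characters left out ...]
4,
        7.51306971e+01, -6.42942946e+00]), 'qd': array([ 0.05783858, -0.13879059, -0.24134573,  0.00190053,  0.01058183,
        0.01255101]), 'joint_torque': array([-2.72396219e-04, -3.98074222e+01, -3.04970562e+01, -2.23510883e-04,
        4.21947101e-03,  2.11260880e-05]), 'tcp_pos': array([ 0.15078475, -0.60582657,  0.25205909]), 'tcp_rot': array([[ 9.70429012e-01,  2.41386505e-01, -2.97069153e-04],
       [ 2.41386570e-01, -9.70426580e-01,  2.18544850e-03],
       [ 2.39253973e-04, -2.19253113e-03, -9.99997568e-01]]), 'ft_force': array([ 0.19431998, -0.6112868 , -0.20626533]), 'moment': array([ 0.00557798, -0.00599397,  0.05118011]), 'grasp_force': 0.0, 'opening': 1.0061691748135595}
```

View pics/top0.png

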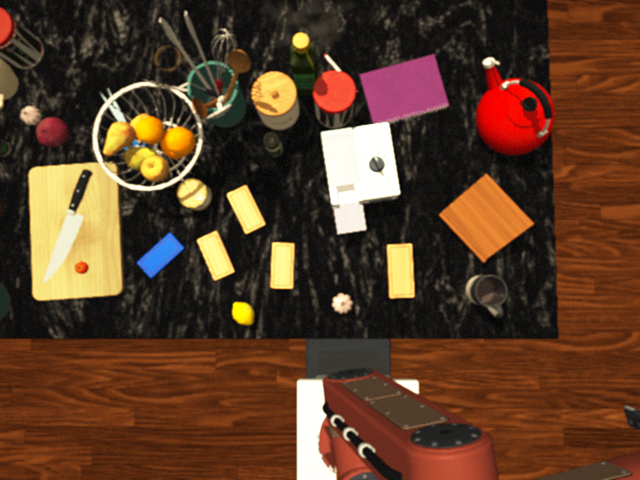

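View pics/scene0.png

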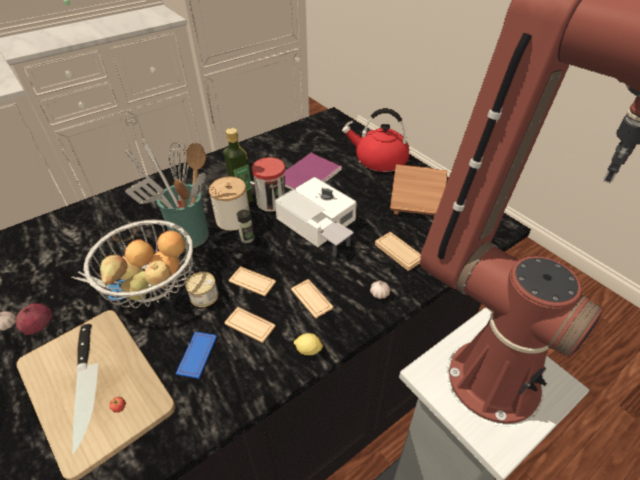

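Top view: snack boards are near (246,209), (216,255) and (282,265), with the thick board at (400,270). The steriliser is at (360,165) with its shelf at (350,218), the stand at (487,217), the mug at (487,290) and the tin at (194,194).

```bash
cat > h.py <<'E'
import cv2,numpy as np
from workcell import *
def ray(cam,uv,z,st=None):
    "pixels (N,2) -> world points on plane(s) z"
    i=camera_info(cam); K=i["intrinsics"]
    if cam=="wrist":
        T=np.eye(4);T[:3,:3]=st["tcp_rot"];T[:3,3]=st["tcp_pos"];T=T@i["hand_eye"];R,e=T[:3,:3],T[:3,3]
    else: R,e=i["orientation"],i["eye"]
    uv=np.atleast_2d(uv).astype(float); d=np.c_[uv,np.ones(len(uv))]@np.linalg.inv(K).T@R.T
    return e+d*((z-e[2])/d[:,2])[:,None]
def cloud(cam,d,st=None):
    i=camera_info(cam); K=i["intrinsics"]
    if cam=="wrist":
        T=np.eye(4);T[:3,:3]=st["tcp_rot"];T[:3,3]=st["tcp_pos"];T=T@i["hand_eye"];R,e=T[:3,:3],T[:3,3]
    else: R,e=i["orientation"],i["eye"]
    v,u=np.mgrid[:480,:640]; c=np.stack([(u-K[0,2])/K[0,0]*d,(v-K[1,2])/K[1,1]*d,d],-1)
    return c@R.T+e
def rect(cam,cnt,z,st=None):
    "contour -> centre, (long,short) mm, long axis angle deg in world"
    P=ray(cam,cnt.reshape(-1,2),z,st)[:,:2]
    (cx,cy),(w,h),a=cv2.minAreaRect((P*1000).astype(np.float32))
    if w<h: w,h,a=h,w,a+90
    return np.round([cx,cy,w,h,(a+90)%180-90],1)
def wood(p,lo=(12,60,150),hi=(28,190,255)):
    return cv2.inRange(cv2.cvtColor(p,cv2.COLOR_RGB2HSV),lo,hi)
def cnts(m,amin=300):
    c,_=cv2.findContours(m,cv2.RETR_EXTERNAL,cv2.CHAIN_APPROX_NONE); return [k for k in c if cv2.contourArea(k)>amin]
E
python3 - <<'E'
from h import *
p=cv2.imread("pics/top0.png")[:,:,::-1].copy(); d=np.load("pics/top0.npy"); C=cloud("top",d)
hsv=cv2.cvtColor(p,cv2.COLOR_RGB2HSV)
for u,v in((246,209),(216,255),(282,265),(400,270)): print(hsv[v,u],C[v,u])
for c in cnts(wood(p)):
    M=c.reshape(-1,2).mean(0).astype(int)
    z=np.median(C[M[1]-3:M[1]+4,M[0]-3:M[0]+4,2]); print(M,"z",round(z,4),rect("top",c,max(z,0.0)))
# steriliser: points above z .07..0.085 white
x,y,z=C[...,0],C[...,1],C[...,2]
roi=np.zeros((480,640),bool);roi[115:240,315:405]=1
w=(hsv[...,1]<60)&(hsv[...,2]>120)&roi
m=((z>.068)&(z<.088)&w).astype(np.uint8)*255
for c in cnts(m): print("ster",rect("top",c,.078),len(c))
m=((z>.05)&(z<.068)&w).astype(np.uint8)*255
for c in cnts(m,100): print("shelf",c.reshape(-1,2).mean(0),rect("top",c,.06))
# stand
s=cv2.inRange(hsv,(5,100,60),(20,255,255)); s[:, :430]=0; s[:150]=0;s[270:]=0;s[:,540:]=0
q=C[(s>0)&(z>.02)&(z<.13)]; 
A=np.c_[q[:,:2],np.ones(len(q))]; k=np.linalg.lstsq(A,q[:,2],rcond=None)[0]
print("slope",np.degrees(np.arctan(np.hypot(*k[:2]))),"dir",np.degrees(np.arctan2(k[1],k[0])),k,q.min(0),q.max(0))
E
```

```text
[ 29  97 255] [0.60596038 0.29681574 0.0111442 ]
[ 29 102 255] [0.48245715 0.37597073 0.01265071]
[ 29  98 255] [0.45544739 0.19965574 0.0087226 ]
[ 26 131 255] [ 0.44140335 -0.11288481  0.01843601]
[400 270] z 0.0187 [ 440.6 -113.8  143.6   68.7    2.3]
[282 265] z 0.0087 [455.4 199.4 123.8  62.5  -1.9]
[215 255] z 0.008 [482.3 379.3 124.1  62.3  23.9]
[245 208] z 0.0086 [607.  299.  124.3  62.6  26.7]
[191 192] z 0.0553 [643.  432.4  76.4  73.7  89.7]
[114 135] z 0.1337 [770.6 604.6  87.3  43.2 -11.5]
[ 81 208] z 0.0219 [632.6 734.6 524.3 294.5   4. ]
[273  93] z 0.1456 [875.3 208.2 111.3 108.8  26.4]
ster [714.9  -6.8 190.7 174.6   8.4] 307
shelf [348.44360902 212.19548872] [591.8  23.6 106.1  75.4  10.8]
slope 32.80082032239214 dir -47.63705271312838 [ 0.43426404 -0.47619789 -0.34200972] [ 0.46427747 -0.43104474  0.02009133] [ 0.67973711 -0.21713047  0.11109092]
```

```bash
python3 - <<'E'
import cv2,numpy as np
a=cv2.imread("pics/top0.png"); s=cv2.imread("pics/scene0.png")
x=cv2.resize(a[110:330,310:550],None,fx=2.6,fy=2.6,interpolation=cv2.INTER_CUBIC)
cv2.imwrite("pics/c1.png",x)
E
```

```text
(no output)
```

View pics/c1.png

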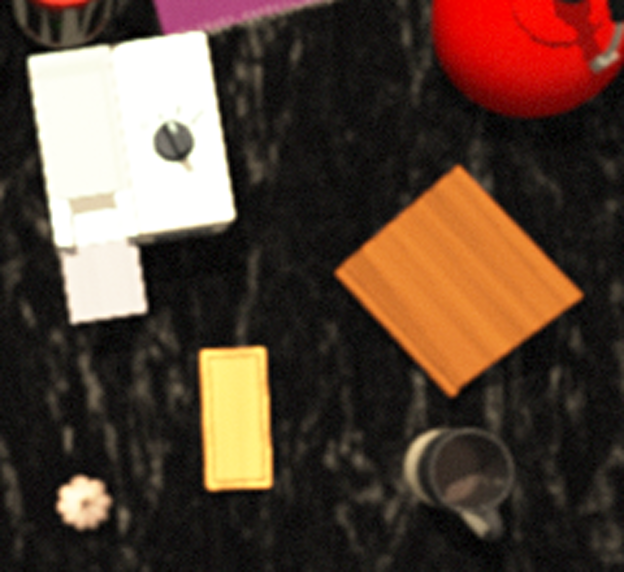

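The crop shows the steriliser turned about 8° to the left, with its slot end facing the robot. The dial is at crop (173,140) with the bar along its upper-left line. The stand's lip is its lower-left edge, from (335,270) to (453,397), so the slope rises to the right and away, and the mug sits near the lip's right corner.

```bash
cat >> h.py <<'E'
from scipy.spatial.transform import Rotation as Ro
def down(yaw):
    a=np.radians(yaw); x=np.array([np.cos(a),np.sin(a),0]); z=np.array([0,0,-1.]); return np.c_[x,np.cross(z,x),z]
def plan(*legs):
    "legs (pos m, R or yaw): prints scaled offset & dr of each leg from the one before; starts at measured pose"
    s=observe(); p,R=s["tcp_pos"],s["tcp_rot"]
    for q,Q in legs:
        Q=down(Q) if np.isscalar(Q) else Q; q=np.array(q,float)
        o=R.T@(q-p)/.25; r=Ro.from_matrix(R.T@Q).as_rotvec()/(np.pi/2)
        print("offset",o.round(3).tolist(),"dr",r.round(3).tolist(),"rows>=%.1f"%max(np.linalg.norm(o)*5,np.linalg.norm(r)*90/8.59)); p,R=q,Q
E
python3 - <<'E'
from h import *
f=lambda u,v:(310+u/2.6,110+v/2.6)
hi=ray("top",[f(460,165),f(583,295)],.106)[:,:2]; lo=ray("top",[f(335,270),f(453,397)],.0285)[:,:2]
print(hi,lo, "lens",np.linalg.norm(hi[0]-hi[1]),np.linalg.norm(lo[0]-lo[1]))
for a,b in (hi,lo): e=a-b; print("left dir",np.degrees(np.arctan2(e[1],e[0])))
u=hi.mean(0)-lo.mean(0); print("up",np.degrees(np.arctan2(u[1],u[0])),np.linalg.norm(u),"expect",.15*np.cos(.611)+.0157)
d=np.load("pics/top0.npy");C=cloud("top",d)
m=np.zeros((480,640),np.uint8); cv2.fillConvexPoly(m,np.array([f(365,268),f(460,185),f(560,292),f(455,370)],int),1)
q=C[m>0]; q=q[(q[:,2]>.01)&(q[:,2]<.13)];k=np.linalg.lstsq(np.c_[q[:,:2],np.ones(len(q))],q[:,2],rcond=None)[0]
print("slope",np.degrees(np.arctan(np.hypot(*k[:2]))),np.degrees(np.arctan2(k[1],k[0])),k,np.std(np.c_[q[:,:2],np.ones(len(q))]@k-q[:,2]))
plan(([.441,-.114,.2],2.3),([.441,-.114,.026],2.3))
E
```

```text
[[ 0.67996515 -0.31962253]
 [ 0.55460919 -0.43267662]] [[ 0.5886236  -0.21524105]
 [ 0.45991368 -0.33098433]] lens 0.16880564216792826 0.1730975123027929
left dir 42.046179277862564
left dir 41.963680658620184
up -47.925248570527856 0.13881298891792407 expect 0.1385612110985323
slope 34.92292630518658 -47.54537990216167 [ 0.4712924  -0.51514394 -0.37708228] 0.0031081504085052293
offset [1.601, -1.628, 0.212] dr [-0.001, -0.0, 0.13] rows>=11.5
offset [0.0, 0.0, 0.696] dr [0.0, 0.0, 0.0] rows>=3.5
```

carry_out([
  {"jaw": 1,"offset": [0.8,-0.814,0.1],"dr": [0,0,0.065]},
  {"jaw": 1,"offset": [0.8,-0.814,0.1],"dr": [0,0,0.065]},
  {"jaw": 1,"offset": [0.8,-0.814,0.1],"dr": [0,0,0.065]},
  {"jaw": 1,"offset": [0.8,-0.814,0.1],"dr": [0,0,0.065]},
  {"jaw": 1,"offset": [0.8,-0.814,0.1],"dr": [0,0,0.065]},
  {"jaw": 1,"offset": [0.8,-0.814,0.1],"dr": [0,0,0.065]},
  {"jaw": 1,"offset": [0.8,-0.814,0.1],"dr": [0,0,0.065]},
  {"jaw": 1,"offset": [0.8,-0.814,0.1],"dr": [0,0,0.065]},
])

```text
clock: 0.9
tcp_pos: [0.296, -0.3601, 0.228]
tcp_rot: [[0.99, 0.143, -0.001], [0.143, -0.99, -0.0], [-0.001, 0.0, -1.0]]
ft_force: [-0.1, -0.3, 0.2]
opening: 1.003
grasp_force: 0.0
```

```bash
python3 - <<'E'
from h import *
s=observe();print(s["clock"],s["tcp_pos"],s["ft_force"]);plan(([.441,-.114,.2],2.3),([.441,-.114,.026],2.3))
E
```

```text
0.9 [ 0.29601115 -0.36010139  0.22797639] [-0.06024867 -0.29509154  0.1541969 ]
offset [0.715, -0.891, 0.111] dr [0.0, 0.0, 0.066] rows>=5.7
offset [0.0, 0.0, 0.696] dr [0.0, 0.0, 0.0] rows>=3.5
```

carry_out([
  {"jaw": 0.85,"offset": [0.715,-0.891,0.11],"dr": [0,0,0.066]},
  {"jaw": 0.85,"offset": [0.715,-0.891,0.11],"dr": [0,0,0.066]},
  {"jaw": 0.85,"offset": [0.715,-0.891,0.11],"dr": [0,0,0.066]},
  {"jaw": 0.85,"offset": [0.715,-0.891,0.11],"dr": [0,0,0.066]},
  {"jaw": 0.85,"offset": [0.715,-0.891,0.11],"dr": [0,0,0.066]},
  {"jaw": 0.85,"offset": [0.715,-0.891,0.11],"dr": [0,0,0.066]},
  {"jaw": 0.85,"offset": [0.715,-0.891,0.11],"dr": [0,0,0.066]},
  {"jaw": 0.85,"offset": [0.715,-0.891,0.11],"dr": [0,0,0.066]},
])

```text
clock: 1.7
tcp_pos: [0.4416, -0.1158, 0.2008]
tcp_rot: [[0.999, 0.039, -0.001], [0.039, -0.999, -0.001], [-0.001, 0.001, -1.0]]
ft_force: [0.3, -0.8, -0.8]
opening: 0.922
grasp_force: 0.0
```

```bash
python3 - <<'E'
from h import *
s=observe();print(s["clock"],s["tcp_pos"],s["opening"])
p,d=snapshot("wrist");cv2.imwrite("pics/w1.png",p[:,:,::-1])
for c in cnts(wood(p,(12,60,120),(35,220,255)),2000): print(c.reshape(-1,2).mean(0),rect("wrist",c,.018,s))
plan(([.441,-.114,.026],2.3))
E
```

```text
1.7 [ 0.44164195 -0.11579293  0.20076255] 0.9219276669238071
[516.4953271  264.05140187] [ 405.1 -309.6   78.8   50.7  -39.6]
[316.49526066 215.57345972] [ 441.1 -114.3  139.1   64.1    2.1]
[559.79751403  82.09342422] [ 562.9 -327.3  186.7  126.3   42.2]
offset [-0.001, -0.01, 0.699] dr [0.001, 0.0, -0.002] rows>=3.5
```

View pics/w1.png

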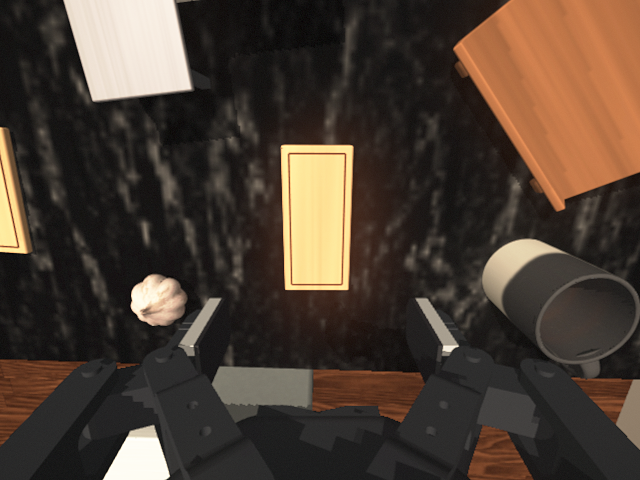

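The wrist view shows the thick board centred at (316,215), and it agrees with the top view. The gripper fingers are clear on both sides.

carry_out([
  {"jaw": 0.85,"offset": [0,-0.008,0.55],"dr": [0,0,0]},
  {"jaw": 0.85,"offset": [0,-0.008,0.55],"dr": [0,0,0]},
  {"jaw": 0.85,"offset": [0,-0.008,0.55],"dr": [0,0,0]},
  {"jaw": 0.85,"offset": [0,-0.008,0.65],"dr": [0,0,0]},
  {"jaw": 0.85,"offset": [0,-0.008,0.7],"dr": [0,0,0]},
  {"jaw": 0.85,"offset": [0,-0.008,0.7],"dr": [0,0,0]},
  {"jaw": 0.45,"offset": [0,-0.008,0.7],"dr": [0,0,0]},
  {"jaw": 0.2,"offset": [0,-0.008,0.7],"dr": [0,0,0]},
])

```text
clock: 2.55
tcp_pos: [0.4433, -0.1144, 0.028]
tcp_rot: [[0.999, 0.037, 0.004], [0.037, -0.999, -0.002], [0.004, 0.002, -1.0]]
ft_force: [0.6, 0.7, -1.3]
opening: 0.723
grasp_force: 65.4
```

carry_out([
  {"jaw": 0.0,"offset": [0,0,0],"dr": [0,0,0]},
  {"jaw": -0.2,"offset": [0,0,0],"dr": [0,0,0]},
  {"jaw": -0.2,"offset": [0,0,0],"dr": [0,0,0]},
  {"jaw": -0.2,"offset": [0,0,0],"dr": [0,0,0]},
])

```text
clock: 2.95
tcp_pos: [0.4432, -0.1142, 0.0278]
tcp_rot: [[0.999, 0.038, 0.004], [0.038, -0.999, -0.002], [0.004, 0.002, -1.0]]
ft_force: [-0.9, -2.5, 7.2]
opening: 0.719
grasp_force: 66.4
```

```bash
cat >> h.py <<'E'
SO=np.array([.5348,-.2848,.020]); a,b=np.radians(-47.9),np.radians(35)
U=np.array([np.cos(a),np.sin(a),0]); SX=np.cos(b)*U+[0,0,np.sin(b)]; SZ=-np.sin(b)*U+[0,0,np.cos(b)]; SY=np.cross(SZ,SX)
SR=np.c_[SX,-SY,-SZ]
def deck(x,y,z): return SO+x*SX+y*SY+z*SZ
E
python3 - <<'E'
from h import *
s=observe(); p=s["tcp_pos"]; print(s["ft_force"])
plan((p+[0,0,.18],s["tcp_rot"]),(deck(.09,.03,.12),SR),(deck(.09,.03,.045),SR),(deck(.09,.03,.031),SR)); print(deck(.09,.03,.12))
E
```

```text
[-0.85503418 -2.50224956  7.15390483]
offset [0.003, 0.002, -0.72] dr [0.0, 0.0, 0.0] rows>=3.6
offset [0.444, 0.634, 0.155] dr [-0.169, 0.361, 0.539] rows>=7.0
offset [0.0, -0.0, 0.3] dr [0.0, 0.0, 0.0] rows>=1.5
offset [-0.0, -0.0, 0.056] dr [0.0, 0.0, 0.0] rows>=0.3
[ 0.56034069 -0.26831881  0.16992012]
```

carry_out([
  {"jaw": -0.2,"offset": [0,0,-0.1],"dr": [0,0,0]},
  {"jaw": -0.2,"offset": [0,0,-0.28],"dr": [0,0,0]},
  {"jaw": -0.2,"offset": [0,0,-0.46],"dr": [0,0,0]},
  {"jaw": -0.2,"offset": [0,0,-0.64],"dr": [0,0,0]},
  {"jaw": -0.2,"offset": [0.003,0.002,-0.72],"dr": [0,0,0]},
  {"jaw": -0.2,"offset": [0.003,0.002,-0.72],"dr": [0,0,0]},
])

```text
clock: 3.55
tcp_pos: [0.4446, -0.1143, 0.21]
tcp_rot: [[0.999, 0.038, 0.009], [0.038, -0.999, -0.003], [0.009, 0.004, -1.0]]
ft_force: [0.2, -0.0, -2.4]
opening: 0.725
grasp_force: 67.1
```

carry_out([
  {"jaw": -0.2,"offset": [0.055,0.08,0.02],"dr": [-0.021,0.045,0.067]},
  {"jaw": -0.2,"offset": [0.11,0.16,0.04],"dr": [-0.042,0.09,0.134]},
  {"jaw": -0.2,"offset": [0.165,0.24,0.06],"dr": [-0.063,0.135,0.2]},
  {"jaw": -0.2,"offset": [0.22,0.32,0.08],"dr": [-0.084,0.18,0.27]},
  {"jaw": -0.2,"offset": [0.28,0.4,0.1],"dr": [-0.105,0.225,0.335]},
  {"jaw": -0.2,"offset": [0.335,0.48,0.12],"dr": [-0.126,0.27,0.4]},
  {"jaw": -0.2,"offset": [0.39,0.56,0.14],"dr": [-0.147,0.315,0.47]},
  {"jaw": -0.2,"offset": [0.444,0.634,0.155],"dr": [-0.169,0.361,0.539]},
])

```text
clock: 4.35
tcp_pos: [0.5539, -0.2641, 0.1634]
tcp_rot: [[0.57, -0.732, 0.373], [-0.606, -0.681, -0.411], [0.555, 0.009, -0.832]]
ft_force: [-0.3, 0.2, -1.6]
opening: 0.727
grasp_force: 67.1
```

```bash
python3 - <<'E'
from h import *
p,d=snapshot("wrist");cv2.imwrite("pics/w2.png",p[:,:,::-1])
s=observe();print(s["clock"],s["ft_force"],s["opening"],s["grasp_force"],(SR.T@(s["tcp_pos"]-SO)))
plan((deck(.09,.03,.12),SR),(deck(.09,.03,.045),SR),(deck(.09,.03,.031),SR))
E
```

```text
4.4 [ 0.31136515 -0.29603016 -2.9108795 ] 0.7260850715867242 67.11332559585571 [ 0.07990636 -0.0282415  -0.11778931]
offset [0.04, -0.007, -0.01] dr [-0.0, 0.014, 0.008] rows>=0.2
offset [0.0, -0.0, 0.3] dr [0.0, 0.0, 0.0] rows>=1.5
offset [-0.0, -0.0, 0.056] dr [0.0, 0.0, 0.0] rows>=0.3
```

View pics/w2.png

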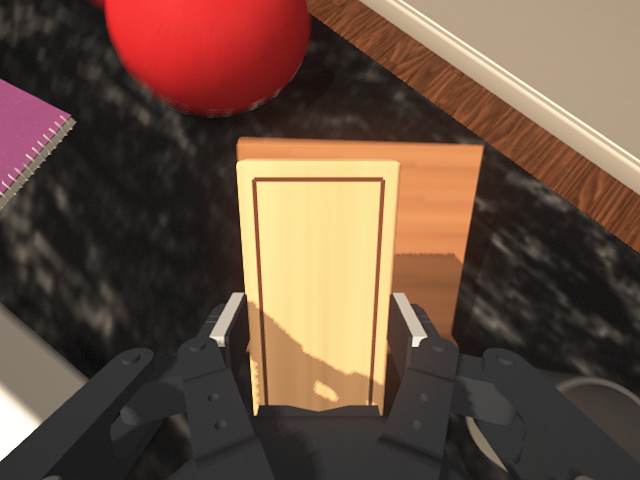

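The wrist view shows the board held between the pads and lined up over the stand's deck, slightly left of centre and away from the mug.

carry_out([
  {"jaw": -0.2,"offset": [0.04,0.01,-0.01],"dr": [0,0.014,0.008]},
  {"jaw": -0.2,"offset": [0.04,0.01,0.09],"dr": [0,0.014,0.008]},
  {"jaw": -0.2,"offset": [0.04,0.01,0.19],"dr": [0,0.014,0.008]},
  {"jaw": -0.2,"offset": [0.04,0.01,0.28],"dr": [0,0.014,0.008]},
  {"jaw": -0.2,"offset": [0.04,0.01,0.32],"dr": [0,0.014,0.008]},
  {"jaw": -0.2,"offset": [0.04,0.01,0.34],"dr": [0,0.014,0.008]},
  {"jaw": -0.2,"offset": [0.04,0.01,0.34],"dr": [0,0.014,0.008]},
])

```text
clock: 5.1
tcp_pos: [0.5916, -0.3074, 0.1025]
tcp_rot: [[0.554, -0.736, 0.389], [-0.601, -0.677, -0.425], [0.576, 0.002, -0.817]]
ft_force: [0.7, 0.1, -2.3]
opening: 0.722
grasp_force: 67.1
```

```bash
python3 - <<'E'
from h import *
s=observe();print(s["clock"],s["ft_force"],s["opening"],s["grasp_force"],(SR.T@(s["tcp_pos"]-SO)))
plan((deck(.09,.025,.028),SR),(deck(.07,.025,.028),SR))
E
```

```text
5.1 [ 0.73039621  0.07509918 -2.26169734] 0.722476325124854 67.10150241851807 [ 0.09221668 -0.02697005 -0.03612139]
offset [-0.009, 0.008, 0.032] dr [-0.002, -0.002, 0.005] rows>=0.2
offset [-0.08, 0.0, 0.0] dr [0.0, 0.0, 0.0] rows>=0.4
```

Lower to the deck, then ease down slope to the lip.

carry_out([
  {"jaw": -0.2,"offset": [-0.009,0,0.015],"dr": [0,0,0]},
  {"jaw": -0.2,"offset": [-0.009,0,0.026],"dr": [0,0,0]},
  {"jaw": -0.2,"offset": [-0.009,0,0.032],"dr": [0,0,0]},
  {"jaw": -0.2,"offset": [-0.009,0,0.032],"dr": [0,0,0]},
])

```text
clock: 5.5
tcp_pos: [0.5936, -0.3091, 0.0959]
tcp_rot: [[0.553, -0.737, 0.389], [-0.601, -0.676, -0.426], [0.577, 0.002, -0.817]]
ft_force: [-4.6, 4.8, 3.9]
opening: 0.725
grasp_force: 68.1
```

carry_out([
  {"jaw": -0.2,"offset": [-0.02,0,0],"dr": [0,0,0]},
  {"jaw": -0.2,"offset": [-0.04,0,0],"dr": [0,0,0]},
  {"jaw": -0.2,"offset": [-0.055,0,0],"dr": [0,0,0]},
  {"jaw": -0.2,"offset": [-0.065,0,0],"dr": [0,0,0]},
  {"jaw": -0.2,"offset": [-0.07,0,0],"dr": [0,0,0]},
])

```text
clock: 6.0
tcp_pos: [0.5866, -0.2999, 0.088]
tcp_rot: [[0.551, -0.735, 0.395], [-0.598, -0.678, -0.428], [0.582, -0.001, -0.813]]
ft_force: [-0.4, 0.5, 5.2]
opening: 0.726
grasp_force: 67.9
```

```bash
python3 - <<'E'
from h import *
s=observe();print(s["clock"],SR.T@s["ft_force"],s["opening"],s["grasp_force"],(SR.T@(s["tcp_pos"]-SO)))
E
```

```text
6.0 [ 2.47049659 -0.06617709 -4.58844834] 0.726325115450604 67.87055611610413 [ 0.07669215 -0.02829909 -0.02936397]
```

carry_out([
  {"jaw": -0.2,"offset": [-0.008,0,0],"dr": [0,0,0]},
  {"jaw": -0.2,"offset": [-0.016,0,0],"dr": [0,0,0]},
  {"jaw": -0.2,"offset": [-0.022,0,0],"dr": [0,0,0]},
  {"jaw": -0.2,"offset": [-0.022,0,0],"dr": [0,0,0]},
])

```text
clock: 6.4
tcp_pos: [0.5837, -0.2966, 0.0849]
tcp_rot: [[0.551, -0.735, 0.395], [-0.598, -0.678, -0.427], [0.582, -0.001, -0.813]]
ft_force: [-1.2, 0.3, 6.9]
opening: 0.726
grasp_force: 67.9
```

```bash
python3 - <<'E'
from h import *
s=observe();print(s["clock"],SR.T@s["ft_force"],s["opening"],s["grasp_force"],(SR.T@(s["tcp_pos"]-SO)))
E
```

```text
6.4 [ 3.13423229  0.66568819 -6.27915016] 0.7263706183967831 67.94940948486328 [ 0.0712677  -0.02832085 -0.02936321]
```

carry_out([
  {"jaw": -0.2,"offset": [-0.008,0,0],"dr": [0,0,0]},
  {"jaw": -0.2,"offset": [-0.014,0,0],"dr": [0,0,0]},
  {"jaw": -0.2,"offset": [-0.02,0,0],"dr": [0,0,0]},
  {"jaw": -0.2,"offset": [-0.02,0,0],"dr": [0,0,0]},
])

```text
clock: 6.8
tcp_pos: [0.583, -0.2959, 0.0846]
tcp_rot: [[0.548, -0.735, 0.399], [-0.596, -0.678, -0.43], [0.586, -0.002, -0.81]]
ft_force: [3.2, -6.8, 5.4]
opening: 0.722
grasp_force: 67.4
```

```bash
python3 - <<'E'
from h import *
s=observe();print(s["clock"],SR.T@s["ft_force"],s["opening"],s["grasp_force"],(SR.T@(s["tcp_pos"]-SO)))
E
```

```text
6.8 [ 9.03382799  2.19232127 -0.27512035] 0.72210954120147 67.38972187042236 [ 0.07031957 -0.02832972 -0.02962786]
```

Lip contact reached. Release and back off along the deck normal.

carry_out([
  {"jaw": 0.2,"offset": [0.008,0,-0.004],"dr": [0,0,0]},
  {"jaw": 0.7,"offset": [0.008,0,-0.004],"dr": [0,0,0]},
  {"jaw": 0.9,"offset": [0.008,0,-0.004],"dr": [0,0,0]},
  {"jaw": 0.9,"offset": [0.008,0,-0.004],"dr": [0,0,0]},
  {"jaw": 0.9,"offset": [0.008,0,-0.12],"dr": [0,0,0]},
  {"jaw": 0.9,"offset": [0.008,0,-0.3],"dr": [0,0,0]},
  {"jaw": 0.9,"offset": [0.008,0,-0.48],"dr": [0,0,0]},
  {"jaw": 0.9,"offset": [0.008,0,-0.52],"dr": [0,0,0]},
])

```text
clock: 7.6
tcp_pos: [0.5293, -0.2375, 0.1898]
tcp_rot: [[0.551, -0.736, 0.394], [-0.599, -0.677, -0.427], [0.581, -0.001, -0.814]]
ft_force: [-0.1, -0.1, 0.4]
opening: 0.95
grasp_force: 0.0
```

```bash
python3 - <<'E'
from h import *
s=observe();p,d=snapshot("wrist");cv2.imwrite("pics/w3.png",p[:,:,::-1])
print(s["clock"],s["opening"],s["tcp_pos"])
C=(cloud("wrist",d,s)-SO)@np.c_[SX,SY,SZ]
m=wood(p,(20,60,120),(35,220,255))
for c in cnts(m,3000):
    k=np.zeros_like(m);cv2.drawContours(k,[c],-1,1,-1);q=C[(k>0)&(d>0)];print(c.reshape(-1,2).mean(0),np.percentile(q,[2,50,98],axis=0).round(4))
E
```

```text
7.6 0.9498673338496942 [ 0.52925439 -0.23754939  0.18977883]
[318.03789474 223.19157895] [[ 0.0025 -0.0012  0.0181]
 [ 0.076   0.0287  0.0195]
 [ 0.1352  0.0585  0.0209]]
```

View pics/w3.png

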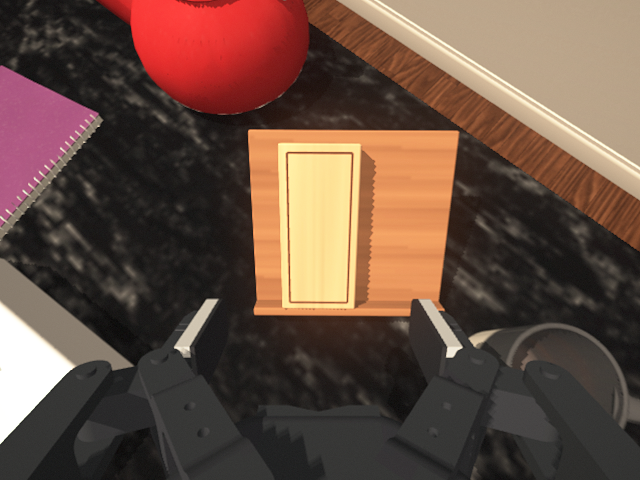

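The thick board lies flat on the deck with its lower end against the lip; its top face measures 18 to 20 mm off the deck. Next I'll look at the steriliser.

```bash
python3 - <<'E'
from h import *
plan(([.60,-.01,.27],8.4))
E
```

```text
offset [-0.203, -0.825, -0.539] dr [0.191, -0.363, -0.599] rows>=7.6
```

carry_out([
  {"jaw": 0.5,"offset": [-0.03,-0.1,-0.15],"dr": [0.02,-0.045,-0.07]},
  {"jaw": 0.5,"offset": [-0.06,-0.2,-0.3],"dr": [0.045,-0.09,-0.145]},
  {"jaw": 0.5,"offset": [-0.1,-0.35,-0.4],"dr": [0.07,-0.135,-0.22]},
  {"jaw": 0.5,"offset": [-0.13,-0.5,-0.48],"dr": [0.095,-0.18,-0.3]},
  {"jaw": 0.5,"offset": [-0.16,-0.65,-0.539],"dr": [0.12,-0.227,-0.375]},
  {"jaw": 0.5,"offset": [-0.203,-0.825,-0.539],"dr": [0.143,-0.27,-0.45]},
  {"jaw": 0.5,"offset": [-0.203,-0.825,-0.539],"dr": [0.167,-0.318,-0.52]},
  {"jaw": 0.5,"offset": [-0.203,-0.825,-0.539],"dr": [0.191,-0.363,-0.599]},
])

```text
clock: 8.45
tcp_pos: [0.6002, -0.0103, 0.2638]
tcp_rot: [[0.989, 0.151, -0.012], [0.151, -0.989, 0.003], [-0.012, -0.005, -1.0]]
ft_force: [0.9, 0.2, -1.1]
opening: 0.749
grasp_force: 0.0
```

carry_out([
  {"jaw": 0.5,"offset": [0,0,0],"dr": [0,0,0]},
  {"jaw": 0.5,"offset": [0,0,0],"dr": [0,0,0]},
  {"jaw": 0.5,"offset": [0,0,0],"dr": [0,0,0]},
])

```text
clock: 8.75
tcp_pos: [0.5993, -0.0113, 0.2654]
tcp_rot: [[0.99, 0.142, -0.007], [0.142, -0.99, 0.002], [-0.006, -0.003, -1.0]]
ft_force: [-0.6, -0.2, -0.6]
opening: 0.751
grasp_force: 0.0
```

```bash
python3 - <<'E'
from h import *
s=observe();p,d=snapshot("wrist");cv2.imwrite("pics/w4.png",p[:,:,::-1]);np.save("pics/w4.npy",d)
np.savez("pics/w4s.npz",tcp_pos=s["tcp_pos"],tcp_rot=s["tcp_rot"]);print(s["clock"],s["tcp_pos"],s["tcp_rot"],s["opening"])
E
```

```text
8.75 [ 0.59932761 -0.01130614  0.26535359] [[ 0.98980488  0.14227357 -0.00667261]
 [ 0.14228748 -0.98982399  0.00165624]
 [-0.00636907 -0.00258878 -0.99997637]] 0.7511217371807416
```

View pics/w4.png

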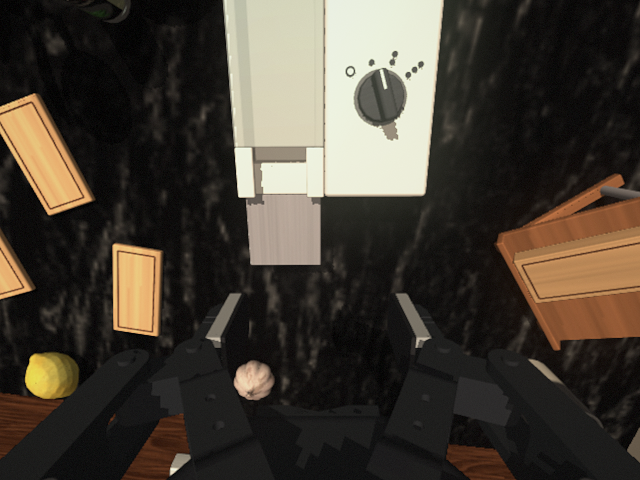

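The wrist view shows the slot front edge at row 196 from u 236 to 425, and the shelf from (249,265) to (321,265). The dial is at (380,96) with its pointer near the single dot.

```bash
python3 - <<'E'
from h import *
p=cv2.imread("pics/w4.png")[:,:,::-1].copy();d=np.load("pics/w4.npy");s=dict(np.load("pics/w4s.npz"))
C=cloud("wrist",d,s);hsv=cv2.cvtColor(p,cv2.COLOR_RGB2HSV)
g=cv2.cvtColor(p,cv2.COLOR_RGB2GRAY)
# front edge right part columns 335..415 ; sub-pixel by gradient
def edge_rows(us,lo,hi): return [ (u,lo+np.argmin(np.diff(g[lo:hi,u].astype(float)))+.5) for u in us]
def edge_cols(vs,lo,hi,sg): return [(lo+np.argmax(sg*np.diff(g[v,lo:hi].astype(float)))+.5,v) for v in vs]
def line(pts,z):
    P=ray("wrist",pts,z,s)[:,:2]; vx,vy,x0,y0=cv2.fitLine((P*1000).astype(np.float32),cv2.DIST_HUBER,0,.01,.01).ravel(); return np.array([x0,y0]),np.array([vx,vy])
f=line(edge_rows(range(335,415),180,215),.078); r=line(edge_cols(range(20,185),415,460,-1),.078)
sf=line(edge_rows(range(255,316),245,285),.06); sl=line(edge_cols(range(215,260),235,262,1),.06); sr=line(edge_cols(range(215,260),305,335,-1),.06)
for n,l in zip("front right shelf_front shelf_l shelf_r".split(),(f,r,sf,sl,sr)):
    a=np.degrees(np.arctan2(l[1][1],l[1][0])); print(n,l[0].round(1),round((a+45)%90-45,2))
th=np.radians(8.3)
import itertools
for t in (8.0,8.4):
    t=np.radians(t);X=np.array([np.cos(t),np.sin(t)]);Y=np.array([-X[1],X[0]])
    print("front@",f[0]@X,"shelf front",sf[0]@X,"right",r[0]@Y,"shelf l/r",sl[0]@Y,sr[0]@Y)
m=wood(p,(12,60,90),(35,220,255))
for c in cnts(m,2000): print(c.reshape(-1,2).mean(0).astype(int),rect("wrist",c,.008,s))
q=C[(C[...,2]>.09)&(C[...,2]<.115)&(C[...,1]>-.15)&(C[...,1]<.02)&(C[...,0]>.6)];print("dial",np.median(q,0),len(q), "ztop sterilizer",np.median(C[150:180,340:410,2]),"shelf z",np.median(C[220:250,265:305,2]))
cv2.imwrite("pics/c2.png",cv2.resize(p[40:150,330:440,::-1],None,fx=4,fy=4,interpolation=cv2.INTER_CUBIC))
E
```

```text
front [627.9 -61.8] 8.19
right [712.8 -94.1] 8.42
shelf_front [540.1  20.9] 8.21
shelf_l [565.2  56.8] 8.54
shelf_r [571.4 -17.1] 8.3
front@ 613.1565481258127 shelf front 537.7239513125654 right -192.36820278817166 shelf l/r -22.462765662874787 -96.46657174483735
front@ 612.1044932645029 shelf front 537.3304384453246 right -197.1997714824704 shelf l/r -26.424861379114596 -100.39795184343136
[136 288] [456.7 198.8 122.1  58.7  -1.9]
[581 273] [ 549.4 -332.6  210.7  159.4   24.6]
[ 42 155] [607.1 297.4 119.7  59.   26.3]
dial [ 0.71054018 -0.04573477  0.10728655] 902 ztop sterilizer 0.07797511240340146 shelf z 0.05995946628186424
```

View pics/c2.png

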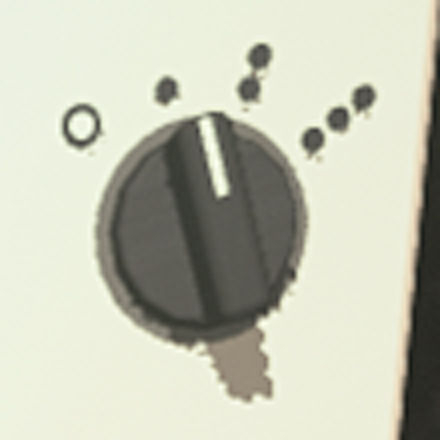

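The crop shows the white pointer up and slightly left, aimed at the single dot, so the dial starts at 0.6. Next is board A.

```bash
cat >> h.py <<'E'
YW=8.3; O=np.array([.6149,.02706,0]); _a=np.radians(YW); OX=np.array([np.cos(_a),np.sin(_a),0]); OY=np.array([-OX[1],OX[0],0])
def ster(x,y,z): return O+x/1000*OX+y/1000*OY+np.array([0,0,z/1000])
def loc(p): return np.round([(p-O)@OX*1000,(p-O)@OY*1000,p[2]*1000],1)
E
python3 - <<'E'
from h import *
plan(([.426,.2,.12],-1.9),([.426,.2,.032],-1.9))
E
```

```text
offset [-0.562, -0.934, 0.589] dr [-0.001, 0.004, 0.112] rows>=6.2
offset [0.0, 0.0, 0.352] dr [0.0, 0.0, 0.0] rows>=1.8
```

carry_out([
  {"jaw": 0.6,"offset": [-0.11,-0.18,0.1],"dr": [0,0.004,0.02]},
  {"jaw": 0.6,"offset": [-0.22,-0.36,0.2],"dr": [0,0.004,0.05]},
  {"jaw": 0.6,"offset": [-0.33,-0.54,0.3],"dr": [0,0.004,0.08]},
  {"jaw": 0.6,"offset": [-0.44,-0.72,0.4],"dr": [0,0.004,0.112]},
  {"jaw": 0.6,"offset": [-0.52,-0.87,0.5],"dr": [0,0.004,0.112]},
  {"jaw": 0.6,"offset": [-0.562,-0.934,0.589],"dr": [0,0.004,0.112]},
  {"jaw": 0.6,"offset": [-0.562,-0.934,0.589],"dr": [0,0.004,0.112]},
  {"jaw": 0.6,"offset": [-0.562,-0.934,0.589],"dr": [0,0.004,0.112]},
])

```text
clock: 9.6
tcp_pos: [0.4241, 0.2001, 0.1194]
tcp_rot: [[1.0, -0.029, -0.002], [-0.029, -1.0, 0.001], [-0.002, -0.001, -1.0]]
ft_force: [0.3, -0.3, 0.1]
opening: 0.799
grasp_force: 0.0
```

carry_out([
  {"jaw": 0.6,"offset": [0,0,0.12],"dr": [0,0,0]},
  {"jaw": 0.6,"offset": [0,0,0.24],"dr": [0,0,0]},
  {"jaw": 0.6,"offset": [0,0,0.32],"dr": [0,0,0]},
  {"jaw": 0.6,"offset": [0,0,0.352],"dr": [0,0,0]},
  {"jaw": 0.6,"offset": [0,0,0.352],"dr": [0,0,0]},
])

```text
clock: 10.1
tcp_pos: [0.4277, 0.1993, 0.033]
tcp_rot: [[0.999, -0.033, 0.001], [-0.033, -0.999, 0.002], [0.001, -0.002, -1.0]]
ft_force: [0.9, 0.7, 0.3]
opening: 0.805
grasp_force: 0.0
```

```bash
python3 - <<'E'
from h import *
s=observe();print(s["clock"],s["tcp_pos"],s["ft_force"],s["opening"]);plan(([.426,.2,.024],-1.9))
E
```

```text
10.1 [0.42772764 0.19925917 0.03296217] [0.87090672 0.69418198 0.32085591] 0.8053802917084373
offset [-0.007, -0.003, 0.036] dr [-0.001, -0.001, 0.0] rows>=0.2
```

Descend in 2 mm steps, watching for table contact.

carry_out([
  {"jaw": 0.6,"offset": [0,0,0.008],"dr": [0,0,0]},
  {"jaw": 0.6,"offset": [0,0,0.016],"dr": [0,0,0]},
  {"jaw": 0.6,"offset": [0,0,0.024],"dr": [0,0,0]},
  {"jaw": 0.6,"offset": [0,0,0.032],"dr": [0,0,0]},
  {"jaw": 0.6,"offset": [0,0,0.032],"dr": [0,0,0]},
])

```text
clock: 10.6
tcp_pos: [0.4266, 0.2001, 0.0248]
tcp_rot: [[1.0, -0.031, 0.001], [-0.031, -1.0, 0.002], [0.001, -0.002, -1.0]]
ft_force: [0.5, -1.1, 1.4]
opening: 0.802
grasp_force: 0.0
```

carry_out([
  {"jaw": 0.6,"offset": [0,0,0.008],"dr": [0,0,0]},
  {"jaw": 0.6,"offset": [0,0,0.014],"dr": [0,0,0]},
  {"jaw": 0.6,"offset": [0,0,0.014],"dr": [0,0,0]},
])

```text
clock: 10.9
tcp_pos: [0.4264, 0.2, 0.021]
tcp_rot: [[1.0, -0.031, 0.0], [-0.031, -1.0, 0.002], [0.0, -0.002, -1.0]]
ft_force: [0.1, 0.0, 0.0]
opening: 0.8
grasp_force: 0.0
```

carry_out([
  {"jaw": 0.6,"offset": [0,0,0.006],"dr": [0,0,0]},
  {"jaw": 0.6,"offset": [0,0,0.012],"dr": [0,0,0]},
  {"jaw": 0.6,"offset": [0,0,0.012],"dr": [0,0,0]},
])

```text
clock: 11.2
tcp_pos: [0.4265, 0.2, 0.018]
tcp_rot: [[1.0, -0.031, 0.0], [-0.031, -1.0, 0.002], [0.0, -0.002, -1.0]]
ft_force: [0.1, -1.2, 0.2]
opening: 0.8
grasp_force: 0.0
```

carry_out([
  {"jaw": 0.6,"offset": [0,0,0.006],"dr": [0,0,0]},
  {"jaw": 0.6,"offset": [0,0,0.008],"dr": [0,0,0]},
  {"jaw": 0.6,"offset": [0,0,0.008],"dr": [0,0,0]},
])

```text
clock: 11.5
tcp_pos: [0.4266, 0.2, 0.0162]
tcp_rot: [[1.0, -0.031, 0.001], [-0.031, -1.0, 0.002], [0.001, -0.002, -1.0]]
ft_force: [-0.1, -0.5, 0.1]
opening: 0.8
grasp_force: 0.0
```

carry_out([
  {"jaw": 0.4,"offset": [0,0,0],"dr": [0,0,0]},
  {"jaw": 0.2,"offset": [0,0,0],"dr": [0,0,0]},
  {"jaw": 0.0,"offset": [0,0,0],"dr": [0,0,0]},
  {"jaw": -0.2,"offset": [0,0,0],"dr": [0,0,0]},
  {"jaw": -0.2,"offset": [0,0,0],"dr": [0,0,0]},
])

```text
clock: 12.0
tcp_pos: [0.4275, 0.2, 0.0179]
tcp_rot: [[1.0, -0.031, 0.001], [-0.031, -1.0, 0.002], [0.001, -0.002, -1.0]]
ft_force: [-3.1, -2.8, 10.7]
opening: 0.66
grasp_force: 68.0
```

```bash
python3 - <<'E'
from h import *
s=observe();p=s["tcp_pos"];print(s["clock"],p,s["ft_force"],s["opening"],s["grasp_force"])
h=p[2]*1000; print(loc(p))
plan((p+[0,0,.11],s["tcp_rot"]),(ster(-120,0,60+h+20),YW),(ster(-120,0,60+h+4),YW),(ster(-60,0,60+h+2),YW),(ster(-18,0,60+h+1),YW))
E
```

```text
12.0 [0.42750658 0.20002686 0.0179146 ] [-3.05052001 -2.76112302 10.71539409] 0.659788596625513 68.01462280098349
[-160.5  198.2   17.9]
offset [0.001, -0.001, -0.44] dr [0.0, 0.0, 0.0] rows>=2.2
offset [0.298, 0.753, 0.119] dr [-0.001, -0.001, -0.112] rows>=4.1
offset [0.0, 0.0, 0.064] dr [0.0, 0.0, 0.0] rows>=0.3
offset [0.24, -0.0, 0.008] dr [0.0, 0.0, 0.0] rows>=1.2
offset [0.168, 0.0, 0.004] dr [0.0, 0.0, 0.0] rows>=0.8
```

carry_out([
  {"jaw": -0.2,"offset": [0,0,-0.12],"dr": [0,0,0]},
  {"jaw": -0.2,"offset": [0,0,-0.26],"dr": [0,0,0]},
  {"jaw": -0.2,"offset": [0,0,-0.4],"dr": [0,0,0]},
  {"jaw": -0.2,"offset": [0,0,-0.44],"dr": [0,0,0]},
  {"jaw": -0.2,"offset": [0,0,-0.44],"dr": [0,0,0]},
])

```text
clock: 12.5
tcp_pos: [0.4281, 0.2003, 0.1282]
tcp_rot: [[1.0, -0.031, 0.005], [-0.031, -1.0, 0.004], [0.005, -0.004, -1.0]]
ft_force: [0.2, -0.9, -1.2]
opening: 0.654
grasp_force: 64.9
```

carry_out([
  {"jaw": -0.2,"offset": [0.06,0.15,0],"dr": [0,0,-0.03]},
  {"jaw": -0.2,"offset": [0.12,0.3,0],"dr": [0,0,-0.06]},
  {"jaw": -0.2,"offset": [0.18,0.45,0],"dr": [0,0,-0.09]},
  {"jaw": -0.2,"offset": [0.24,0.6,0.02],"dr": [0,0,-0.112]},
  {"jaw": -0.2,"offset": [0.28,0.72,0.05],"dr": [0,0,-0.112]},
  {"jaw": -0.2,"offset": [0.298,0.753,0.1],"dr": [0,0,-0.112]},
  {"jaw": -0.2,"offset": [0.298,0.753,0.119],"dr": [0,0,-0.112]},
  {"jaw": -0.2,"offset": [0.298,0.753,0.119],"dr": [0,0,-0.112]},
])

```text
clock: 13.3
tcp_pos: [0.4927, 0.0104, 0.0935]
tcp_rot: [[0.99, 0.144, -0.005], [0.144, -0.99, 0.004], [-0.005, -0.004, -1.0]]
ft_force: [0.3, 0.5, -1.7]
opening: 0.655
grasp_force: 64.9
```

```bash
python3 - <<'E'
from h import *
s=observe();p,d=snapshot("wrist");cv2.imwrite("pics/w5.png",p[:,:,::-1]);print(s["clock"],loc(s["tcp_pos"]),s["ft_force"],s["opening"],s["grasp_force"])
h=17.9
plan((ster(-120,0,60+h+2),YW),(ster(-60,0,60+h+2),YW),(ster(-18,0,60+h+2),YW))
E
```

```text
13.3 [-123.4    1.2   93.5] [ 0.31236951  0.49068927 -1.68455884] 0.654826815246869 64.89591836929321
offset [0.011, 0.006, 0.058] dr [-0.002, 0.002, 0.001] rows>=0.3
offset [0.24, -0.0, 0.0] dr [0.0, 0.0, 0.0] rows>=1.2
offset [0.168, 0.0, 0.0] dr [0.0, 0.0, 0.0] rows>=0.8
```

View pics/w5.png

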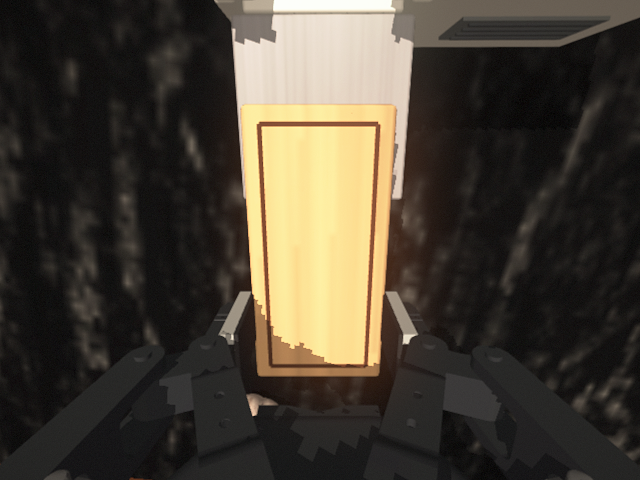

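The board is held level and square. Its centre at column 320 matches the shelf at about 322.

carry_out([
  {"jaw": -0.2,"offset": [0.011,0.005,0.03],"dr": [0,0,0]},
  {"jaw": -0.2,"offset": [0.011,0.005,0.055],"dr": [0,0,0]},
  {"jaw": -0.2,"offset": [0.011,0.005,0.055],"dr": [0,0,0]},
  {"jaw": -0.2,"offset": [0.011,0.005,0.055],"dr": [0,0,0]},
])

```text
clock: 13.75
tcp_pos: [0.4979, 0.0091, 0.0822]
tcp_rot: [[0.989, 0.145, 0.0], [0.145, -0.989, 0.002], [0.001, -0.002, -1.0]]
ft_force: [0.7, 0.3, -0.1]
opening: 0.653
grasp_force: 64.9
```

```bash
python3 - <<'E'
from h import *
s=observe();print(s["clock"],loc(s["tcp_pos"]),s["ft_force"],s["opening"],s["grasp_force"])
h=17.9
plan((ster(-60,0,60+h+2),YW),(ster(-18,0,60+h+2),YW))
E
```

```text
13.75 [-118.4   -0.9   82.2] [ 0.73736203  0.26565022 -0.14556745] 0.6531035787807138 64.90193367004395
offset [0.233, -0.003, 0.009] dr [-0.001, -0.0, 0.001] rows>=1.2
offset [0.168, 0.0, 0.0] dr [0.0, 0.0, 0.0] rows>=0.8
```

carry_out([
  {"jaw": -0.2,"offset": [0.04,-0.003,0.009],"dr": [0,0,0]},
  {"jaw": -0.2,"offset": [0.1,-0.003,0.009],"dr": [0,0,0]},
  {"jaw": -0.2,"offset": [0.16,-0.003,0.009],"dr": [0,0,0]},
  {"jaw": -0.2,"offset": [0.22,-0.003,0.009],"dr": [0,0,0]},
  {"jaw": -0.2,"offset": [0.28,-0.003,0.009],"dr": [0,0,0]},
  {"jaw": -0.2,"offset": [0.34,-0.003,0.009],"dr": [0,0,0]},
  {"jaw": -0.2,"offset": [0.39,-0.003,0.009],"dr": [0,0,0]},
  {"jaw": -0.2,"offset": [0.39,-0.003,0.009],"dr": [0,0,0]},
])

```text
clock: 14.55
tcp_pos: [0.5973, 0.0236, 0.0811]
tcp_rot: [[0.989, 0.145, 0.004], [0.145, -0.989, 0.002], [0.005, -0.002, -1.0]]
ft_force: [0.5, 0.5, -1.0]
opening: 0.657
grasp_force: 64.9
```

```bash
python3 - <<'E'
from h import *
s=observe();print(s["clock"],loc(s["tcp_pos"]),s["ft_force"],s["opening"],s["grasp_force"])
E
```

```text
14.55 [-17.9  -0.9  81.1] [ 0.49219579  0.46615135 -0.96606667] 0.6574834311188942 64.90113973617554
```

carry_out([
  {"jaw": 0.1,"offset": [0,0,0],"dr": [0,0,0]},
  {"jaw": 0.55,"offset": [0,0,0],"dr": [0,0,0]},
  {"jaw": 0.55,"offset": [0,0,0],"dr": [0,0,0]},
  {"jaw": 0.55,"offset": [0,0,-0.06],"dr": [0,0,0]},
  {"jaw": 0.55,"offset": [0,0,-0.15],"dr": [0,0,0]},
  {"jaw": 0.0,"offset": [-0.12,0,-0.15],"dr": [0,0,0]},
  {"jaw": -1,"offset": [-0.24,0,-0.15],"dr": [0,0,0]},
  {"jaw": -1,"offset": [-0.26,0,-0.15],"dr": [0,0,0]},
])

```text
clock: 15.35
tcp_pos: [0.527, 0.014, 0.1181]
tcp_rot: [[0.99, 0.144, -0.002], [0.144, -0.99, 0.002], [-0.001, -0.003, -1.0]]
ft_force: [-0.5, 0.7, -0.1]
opening: 0.268
grasp_force: 0.0
```

```bash
python3 - <<'E'
from h import *
s=observe();p,d=snapshot("wrist");cv2.imwrite("pics/w6.png",p[:,:,::-1]);print(s["clock"],loc(s["tcp_pos"]),s["ft_force"],s["opening"],s["grasp_force"])
m=wood(p,(12,60,90),(35,220,255))
for c in cnts(m,1500): r=rect("wrist",c,.068,s);print(c.reshape(-1,2).mean(0),r,loc(np.r_[r[:2]/1000,0]))
plan((ster(-80,0,100),YW),(ster(-80,0,84.5),YW),(ster(-20,0,84.5),YW),(ster(26,0,84.5),YW))
E
```

```text
15.35 [-88.9  -0.3 118.1] [-0.51743694  0.71608212 -0.1249786 ] 0.26819161040204764 0.0
[316.28139086 118.0386349 ] [610.4  26.2  97.1  57.8   8.3] [-4.6 -0.2  0. ]
offset [0.031, -0.002, 0.073] dr [-0.001, -0.0, -0.0] rows>=0.4
offset [0.0, 0.0, 0.062] dr [0.0, 0.0, 0.0] rows>=0.3
offset [0.24, 0.0, 0.0] dr [0.0, 0.0, 0.0] rows>=1.2
offset [0.184, -0.0, 0.0] dr [0.0, 0.0, 0.0] rows>=0.9
```

View pics/w6.png

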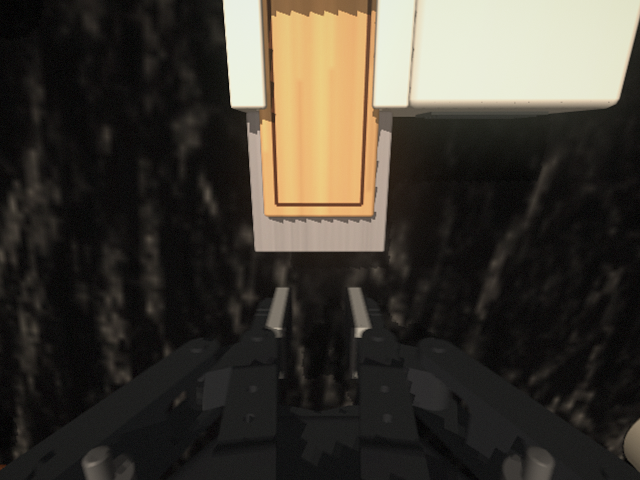

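The board rests in the slot, square and centred, with its rear end about 53 mm in front of the slot plane. Now I'll push it with closed fingers.

carry_out([
  {"jaw": -1,"offset": [0.02,0,0.06],"dr": [0,0,0]},
  {"jaw": -1,"offset": [0.02,0,0.1],"dr": [0,0,0]},
  {"jaw": -1,"offset": [0.02,0,0.133],"dr": [0,0,0]},
  {"jaw": -1,"offset": [0.02,0,0.133],"dr": [0,0,0]},
  {"jaw": -1,"offset": [0.02,0,0.133],"dr": [0,0,0]},
])

```text
clock: 15.9
tcp_pos: [0.5352, 0.0148, 0.0842]
tcp_rot: [[0.99, 0.144, 0.0], [0.144, -0.99, 0.002], [0.001, -0.002, -1.0]]
ft_force: [-0.5, -0.3, -0.5]
opening: -0.002
grasp_force: 0.0
```

```bash
python3 - <<'E'
from h import *
s=observe();print(s["clock"],loc(s["tcp_pos"]),s["ft_force"],s["opening"],s["grasp_force"])
plan((ster(-20,0,84.3),YW),(ster(26,0,84.3),YW))
E
```

```text
15.9 [-80.7  -0.6  84.2] [-0.49826233 -0.26201756 -0.49908286] -0.0016789400820569635 0.0
offset [0.243, -0.002, -0.0] dr [-0.001, -0.0, 0.0] rows>=1.2
offset [0.184, -0.0, 0.0] dr [0.0, 0.0, 0.0] rows>=0.9
```

carry_out([
  {"jaw": -1,"offset": [0.04,-0.002,0],"dr": [0,0,0]},
  {"jaw": -1,"offset": [0.08,-0.002,0],"dr": [0,0,0]},
  {"jaw": -1,"offset": [0.12,-0.002,0],"dr": [0,0,0]},
  {"jaw": -1,"offset": [0.16,-0.002,0],"dr": [0,0,0]},
  {"jaw": -1,"offset": [0.2,-0.002,0],"dr": [0,0,0]},
  {"jaw": -1,"offset": [0.24,-0.002,0],"dr": [0,0,0]},
  {"jaw": -1,"offset": [0.28,-0.002,0],"dr": [0,0,0]},
  {"jaw": -1,"offset": [0.28,-0.002,0],"dr": [0,0,0]},
])

```text
clock: 16.7
tcp_pos: [0.6064, 0.0255, 0.085]
tcp_rot: [[0.989, 0.145, 0.003], [0.145, -0.989, 0.002], [0.004, -0.002, -1.0]]
ft_force: [0.4, -0.1, 0.2]
opening: 0.004
grasp_force: 0.0
```

carry_out([
  {"jaw": -1,"offset": [0.04,0,0],"dr": [0,0,0]},
  {"jaw": -1,"offset": [0.08,0,0],"dr": [0,0,0]},
  {"jaw": -1,"offset": [0.11,0,0],"dr": [0,0,0]},
  {"jaw": -1,"offset": [0.14,0,0],"dr": [0,0,0]},
  {"jaw": -1,"offset": [0.144,0,0],"dr": [0,0,0]},
])

```text
clock: 17.2
tcp_pos: [0.6413, 0.0306, 0.0849]
tcp_rot: [[0.989, 0.145, 0.002], [0.145, -0.989, 0.002], [0.003, -0.002, -1.0]]
ft_force: [0.2, -0.6, 0.6]
opening: -0.001
grasp_force: 0.0
```

```bash
python3 - <<'E'
from h import *
s=observe();print(s["clock"],loc(s["tcp_pos"]),s["ft_force"])
p,d=snapshot("wrist");C=cloud("wrist",d,s)
m=wood(p,(12,60,60),(35,220,255))
for c in cnts(m,1000):
    k=np.zeros_like(m);cv2.drawContours(k,[c],-1,1,-1);q=C[(k>0)&(d>0)];L=np.array([loc(x) for x in q[::50]]);print(c.reshape(-1,2).mean(0),np.percentile(L,[3,50,97],axis=0).round(1))
E
```

```text
17.2 [26.7 -0.3 84.9] [ 0.24233389 -0.6299848   0.63510429]
[323.75       223.26478495] [[ 51.9 -16.3  76.9]
 [ 64.6  16.2  77.8]
 [ 94.7  19.   78.8]]
[334.49443883 136.16986855] [[ 58.6 -14.6  76.8]
 [ 88.7  -1.7  77.8]
 [124.6  12.2  79.1]]
```

carry_out([
  {"jaw": -1,"offset": [-0.02,0,-0.05],"dr": [0,0,0]},
  {"jaw": -1,"offset": [-0.1,0,-0.2],"dr": [0,0,0]},
  {"jaw": -1,"offset": [-0.2,0,-0.35],"dr": [0,0,0]},
  {"jaw": -1,"offset": [-0.3,0,-0.45],"dr": [0,0,0]},
  {"jaw": -1,"offset": [-0.3,0,-0.45],"dr": [0,0,0]},
  {"jaw": 0.6,"offset": [-0.3,0,-0.45],"dr": [0,0,0]},
])

```text
clock: 17.85
tcp_pos: [0.5657, 0.0194, 0.1985]
tcp_rot: [[0.99, 0.144, 0.004], [0.144, -0.99, 0.002], [0.004, -0.002, -1.0]]
ft_force: [1.0, 0.5, -0.1]
opening: 0.155
grasp_force: 0.0
```

```bash
cat >> h.py <<'E'
def boards():
    "all board-like rects from wrist and top views"
    for n in ("wrist","top"):
        s=observe();p,d=snapshot(n);m=wood(p,(12,60,90),(35,220,255)) if n=="wrist" else wood(p,(12,60,150),(32,190,255))
        cv2.imwrite("pics/last_%s.png"%n,p[:,:,::-1])
        for c in cnts(m,250):
            r=rect(n,c,.008,s)
            if 95<r[2]<150 and 45<r[3]<75: print(n,c.reshape(-1,2).mean(0).astype(int),r)
E
python3 - <<'E'
from h import *
s=observe();print(s["clock"],loc(s["tcp_pos"]));boards()
th=np.radians(26.3)
plan(([.6071-.03*np.cos(th),.2974-.03*np.sin(th),.12],26.3))
E
```

```text
17.85 [-49.8  -0.5 198.5]
wrist [ 25 130] [606.8 296.9 119.4  58.8  26.2]
top [215 255] [482.2 379.5 124.7  63.3  23.9]
top [245 208] [607.  299.1 124.4  62.7  26.7]
offset [0.212, -1.038, 0.307] dr [-0.002, -0.0, -0.2] rows>=5.5
```

View pics/last_wrist.png

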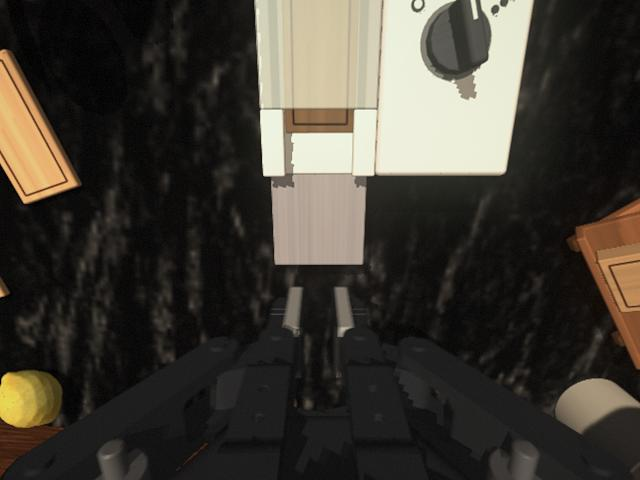

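The first board is inside; its end shows beyond the sill. Now board C at (607, 297).

carry_out([
  {"jaw": 0.6,"offset": [0.04,-0.18,0],"dr": [0,0,-0.04]},
  {"jaw": 0.6,"offset": [0.08,-0.36,0],"dr": [0,0,-0.08]},
  {"jaw": 0.6,"offset": [0.12,-0.55,0.05],"dr": [0,0,-0.12]},
  {"jaw": 0.6,"offset": [0.16,-0.74,0.15],"dr": [0,0,-0.16]},
  {"jaw": 0.6,"offset": [0.19,-0.9,0.25],"dr": [0,0,-0.2]},
  {"jaw": 0.6,"offset": [0.212,-1.0,0.3],"dr": [0,0,-0.2]},
  {"jaw": 0.6,"offset": [0.212,-1.0,0.3],"dr": [0,0,-0.2]},
])

```text
clock: 18.65
tcp_pos: [0.5789, 0.2775, 0.1169]
tcp_rot: [[0.894, 0.447, -0.007], [0.447, -0.895, 0.001], [-0.006, -0.004, -1.0]]
ft_force: [-0.9, -0.2, -0.9]
opening: 0.8
grasp_force: 0.0
```

```bash
python3 - <<'E'
from h import *
s=observe();print(s["clock"],s["tcp_pos"]);boards()
th=np.radians(26.3);x=[.6069-.03*np.cos(th),.2972-.03*np.sin(th)]
plan((x+[.0195],26.3))
E
```

```text
18.65 [0.57888146 0.27754079 0.11687869]
wrist [142 289] [484.  378.4 121.1  59.8  23.7]
wrist [309 188] [606.3 300.1 119.4  62.9  26.4]
wrist [88 41] [626.2 455.3  96.7  59.5 -63.5]
top [114 136] [803.8 658.5  99.5  49.3 -14.5]
offset [0.014, -0.034, 0.402] dr [-0.001, 0.002, 0.001] rows>=2.0
```

carry_out([
  {"jaw": 0.6,"offset": [0.01,-0.034,0],"dr": [0,0.002,0]},
  {"jaw": 0.6,"offset": [0.014,-0.034,0.14],"dr": [0,0.002,0]},
  {"jaw": 0.6,"offset": [0.014,-0.034,0.26],"dr": [0,0.002,0]},
  {"jaw": 0.6,"offset": [0.014,-0.034,0.35],"dr": [0,0.002,0]},
  {"jaw": 0.6,"offset": [0.014,-0.034,0.38],"dr": [0,0.002,0]},
  {"jaw": 0.6,"offset": [0.014,-0.034,0.38],"dr": [0,0.002,0]},
])

```text
clock: 19.35
tcp_pos: [0.5812, 0.2831, 0.027]
tcp_rot: [[0.897, 0.442, 0.002], [0.442, -0.897, 0.003], [0.003, -0.002, -1.0]]
ft_force: [-0.4, -0.0, 1.0]
opening: 0.799
grasp_force: 0.0
```

```bash
python3 - <<'E'
from h import *
s=observe();print(s["clock"],s["tcp_pos"],s["ft_force"])
th=np.radians(26.3);x=[.6069-.03*np.cos(th),.2972-.03*np.sin(th)]
plan((x+[.0195],26.3))
E
```

```text
19.35 [0.58115045 0.28307336 0.02700563] [-0.36719961 -0.03496897  1.03238017]
offset [-0.003, -0.005, 0.03] dr [-0.001, -0.002, -0.001] rows>=0.2
```

carry_out([
  {"jaw": 0.6,"offset": [-0.003,-0.005,0.015],"dr": [0,0,0]},
  {"jaw": 0.6,"offset": [-0.003,-0.005,0.031],"dr": [0,0,0]},
  {"jaw": 0.6,"offset": [-0.003,-0.005,0.031],"dr": [0,0,0]},
  {"jaw": 0.4,"offset": [-0.003,-0.005,0.031],"dr": [0,0,0]},
  {"jaw": 0.2,"offset": [-0.003,-0.005,0.031],"dr": [0,0,0]},
  {"jaw": 0.0,"offset": [-0.003,-0.005,0.031],"dr": [0,0,0]},
  {"jaw": -0.2,"offset": [-0.003,-0.005,0.031],"dr": [0,0,0]},
  {"jaw": -0.2,"offset": [-0.003,-0.005,0.031],"dr": [0,0,0]},
])

```text
clock: 20.15
tcp_pos: [0.5813, 0.2853, 0.0213]
tcp_rot: [[0.896, 0.443, 0.006], [0.443, -0.896, 0.004], [0.007, -0.001, -1.0]]
ft_force: [-0.5, -0.7, 5.4]
opening: 0.651
grasp_force: 64.0
```

```bash
python3 - <<'E'
from h import *
s=observe();p=s["tcp_pos"];print(s["clock"],p,s["ft_force"],s["opening"],s["grasp_force"])
h=p[2]*1000
plan((p+[0,0,.11],s["tcp_rot"]),(ster(-120,0,60+h+20),YW))
E
```

```text
20.15 [0.58132695 0.28529887 0.02127457] [-0.49734387 -0.70039333  5.37174548] 0.6512925040475217 64.00173425674438
offset [0.003, -0.001, -0.44] dr [0.0, 0.0, 0.0] rows>=2.2
offset [-0.795, 0.837, 0.113] dr [-0.002, -0.004, 0.2] rows>=5.8
```

carry_out([
  {"jaw": -0.2,"offset": [0,0,-0.12],"dr": [0,0,0]},
  {"jaw": -0.2,"offset": [0,0,-0.26],"dr": [0,0,0]},
  {"jaw": -0.2,"offset": [0,0,-0.4],"dr": [0,0,0]},
  {"jaw": -0.2,"offset": [0,0,-0.44],"dr": [0,0,0]},
  {"jaw": -0.2,"offset": [0,0,-0.44],"dr": [0,0,0]},
])

```text
clock: 20.65
tcp_pos: [0.5813, 0.285, 0.132]
tcp_rot: [[0.896, 0.443, 0.008], [0.443, -0.896, 0.005], [0.009, -0.001, -1.0]]
ft_force: [0.5, -0.1, -0.4]
opening: 0.649
grasp_force: 63.7
```

carry_out([
  {"jaw": -0.2,"offset": [-0.12,0.12,0],"dr": [0,0,0.033]},
  {"jaw": -0.2,"offset": [-0.24,0.25,0],"dr": [0,0,0.067]},
  {"jaw": -0.2,"offset": [-0.36,0.38,0],"dr": [0,0,0.1]},
  {"jaw": -0.2,"offset": [-0.48,0.5,0],"dr": [0,0,0.13]},
  {"jaw": -0.2,"offset": [-0.6,0.63,0],"dr": [0,0,0.165]},
  {"jaw": -0.2,"offset": [-0.72,0.76,0.03],"dr": [0,0,0.2]},
  {"jaw": -0.2,"offset": [-0.795,0.837,0.08],"dr": [0,0,0.2]},
  {"jaw": -0.2,"offset": [-0.795,0.837,0.11],"dr": [0,0,0.2]},
])

```text
clock: 21.45
tcp_pos: [0.4908, 0.0066, 0.0975]
tcp_rot: [[0.99, 0.14, -0.003], [0.14, -0.99, 0.004], [-0.003, -0.004, -1.0]]
ft_force: [-1.0, -0.1, -0.5]
opening: 0.651
grasp_force: 63.7
```

```bash
python3 - <<'E'
from h import *
s=observe();p,d=snapshot("wrist");cv2.imwrite("pics/w7.png",p[:,:,::-1]);print(s["clock"],loc(s["tcp_pos"]),s["ft_force"],s["opening"],s["grasp_force"])
h=21.3
C=cloud("wrist",d,s);m=wood(p,(12,60,60),(35,220,255))
for c in cnts(m,3000):
    k=np.zeros_like(m);cv2.drawContours(k,[c],-1,1,-1);k[300:]=0;q=C[(k>0)&(d>0)][::20];L=np.array([loc(x) for x in q]);print(rect("wrist",c,s["tcp_pos"][2]-h/1000+.008,s),np.percentile(L,[2,50,98],axis=0).round(1),"pitch mm/mm",np.polyfit(L[:,0],L[:,2],1)[0],"roll",np.polyfit(L[:,1],L[:,2],1)[0])
plan((ster(-120,0,60+h+2),YW))
E
```

```text
21.45 [-125.7   -2.3   97.5] [-1.04976742 -0.05433551 -0.52819409] 0.6506633451978289 63.68971109390259
[519.9  10.8 118.8  58.3   8.2] [[-116.8  -30.2   81.2]
 [ -72.5   -2.4   83.5]
 [ -38.    25.3   84.9]] pitch mm/mm 0.018050706123779212 roll 0.0689974398379796
offset [0.022, -0.003, 0.054] dr [-0.003, 0.002, -0.002] rows>=0.3
```

carry_out([
  {"jaw": -0.2,"offset": [0.022,-0.004,0.03],"dr": [0,0,-0.002]},
  {"jaw": -0.2,"offset": [0.022,-0.006,0.054],"dr": [0,0,-0.002]},
  {"jaw": -0.2,"offset": [0.022,-0.006,0.06],"dr": [0,0,-0.002]},
  {"jaw": -0.2,"offset": [0.022,-0.006,0.065],"dr": [0,0,-0.002]},
  {"jaw": -0.2,"offset": [0.022,-0.006,0.065],"dr": [0,0,-0.002]},
])

```text
clock: 22.0
tcp_pos: [0.5, 0.0118, 0.0848]
tcp_rot: [[0.989, 0.149, 0.004], [0.149, -0.989, 0.004], [0.004, -0.003, -1.0]]
ft_force: [0.2, 0.3, -0.5]
opening: 0.649
grasp_force: 63.7
```

```bash
cat >> h.py <<'E'
def held():
    s=observe();p,d=snapshot("wrist");cv2.imwrite("pics/held.png",p[:,:,::-1]);print(s["clock"],"loc",loc(s["tcp_pos"]),"F",s["ft_force"].round(1),s["opening"].round(3) if hasattr(s["opening"],"round") else s["opening"],s["grasp_force"])
    C=cloud("wrist",d,s);m=wood(p,(12,60,60),(35,220,255))
    c=max(cnts(m,2000),key=cv2.contourArea);k=np.zeros_like(m);cv2.drawContours(k,[c],-1,1,-1);k=cv2.erode(k,np.ones((9,9)));k[290:]=0
    q=C[(k>0)&(d>0)][::10];L=np.array([loc(x) for x in q]);L=L[(L[:,2]>60)&(L[:,2]<110)]
    K=np.linalg.lstsq(np.c_[L[:,:2],np.ones(len(L))],L[:,2],rcond=None)[0];r=rect("wrist",c,np.median(L[:,2])/1000,s)
    print(r,loc(np.r_[r[:2]/1000,0]),"top z",np.percentile(L[:,2],[2,50,98]),"pitch,roll deg",np.degrees(K[:2]).round(2))
E
python3 - <<'E'
from h import *
held()
E
```

```text
22.0 loc [-115.9    1.5   84.8] F [ 0.2  0.3 -0.5] 0.6489674741119811 63.69762182235718
[529.3  15.6 118.9  59.8   8.6] [-86.4   1.    0. ] top z [70.  71.2 72.5] pitch,roll deg [-0.17  0.07]
```

View pics/held.png

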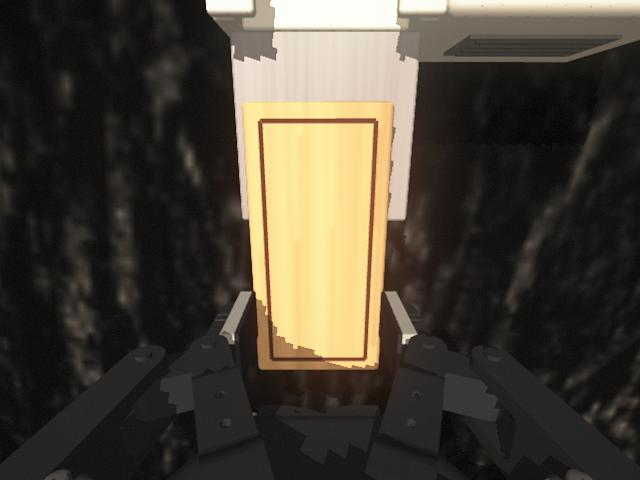

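The board is held level over the shelf, square and about 1 mm left of centre. Its top face is at 71 mm, so I'll lower it 1.5 mm and insert.

carry_out([
  {"jaw": -0.2,"offset": [0.01,0.004,0.008],"dr": [0,0,0.002]},
  {"jaw": -0.2,"offset": [0.06,0.005,0.008],"dr": [0,0,0.003]},
  {"jaw": -0.2,"offset": [0.12,0.005,0.008],"dr": [0,0,0.003]},
  {"jaw": -0.2,"offset": [0.18,0.005,0.008],"dr": [0,0,0.003]},
  {"jaw": -0.2,"offset": [0.24,0.006,0.008],"dr": [0,0,0.003]},
  {"jaw": -0.2,"offset": [0.3,0.006,0.008],"dr": [0,0,0.003]},
  {"jaw": -0.2,"offset": [0.36,0.006,0.008],"dr": [0,0,0.003]},
  {"jaw": -0.2,"offset": [0.38,0.006,0.008],"dr": [0,0,0.003]},
])

```text
clock: 22.85
tcp_pos: [0.5967, 0.0239, 0.0838]
tcp_rot: [[0.99, 0.143, 0.007], [0.143, -0.99, 0.004], [0.007, -0.003, -1.0]]
ft_force: [0.3, -0.0, -0.1]
opening: 0.651
grasp_force: 63.7
```

```bash
python3 - <<'E'
from h import *
s=observe();print(s["clock"],loc(s["tcp_pos"]),s["ft_force"],s["opening"],s["grasp_force"])
E
```

```text
22.85 [-18.5  -0.5  83.8] [ 0.27009342 -0.03802968 -0.08864263] 0.6514302491957416 63.69770050048828
```

carry_out([
  {"jaw": 0.1,"offset": [0,0,0],"dr": [0,0,0]},
  {"jaw": 0.55,"offset": [0,0,0],"dr": [0,0,0]},
  {"jaw": 0.55,"offset": [0,0,0],"dr": [0,0,0]},
  {"jaw": 0.55,"offset": [0,0,-0.06],"dr": [0,0,0]},
  {"jaw": 0.55,"offset": [0,0,-0.14],"dr": [0,0,0]},
  {"jaw": 0.0,"offset": [-0.12,0,-0.14],"dr": [0,0,0]},
  {"jaw": -1,"offset": [-0.24,0,-0.14],"dr": [0,0,0]},
  {"jaw": -1,"offset": [-0.25,0,-0.14],"dr": [0,0,0]},
])

```text
clock: 23.65
tcp_pos: [0.5282, 0.0148, 0.118]
tcp_rot: [[0.99, 0.143, 0.0], [0.143, -0.99, 0.004], [0.001, -0.004, -1.0]]
ft_force: [-0.1, 0.2, -0.7]
opening: 0.269
grasp_force: 0.0
```

```bash
python3 - <<'E'
from h import *
held();plan((ster(-83,0,84.4),YW))
E
```

```text
23.65 loc [-87.5   0.3 118. ] F [-0.1  0.2 -0.7] 0.2688188107367729 0.0
[612.   26.7  96.6  57.9   8.2] [-2.9  0.1  0. ] top z [66.6 68.  69.3] pitch,roll deg [-0.01  0.05]
offset [0.011, 0.001, 0.136] dr [-0.002, -0.002, -0.001] rows>=0.7
```

carry_out([
  {"jaw": -1,"offset": [0.01,0,0.04],"dr": [0,-0.002,0]},
  {"jaw": -1,"offset": [0.01,0,0.08],"dr": [0,-0.002,0]},
  {"jaw": -1,"offset": [0.01,0,0.12],"dr": [0,-0.002,0]},
  {"jaw": -1,"offset": [0.01,0,0.134],"dr": [0,-0.002,0]},
  {"jaw": -1,"offset": [0.01,0,0.134],"dr": [0,-0.002,0]},
])

```text
clock: 24.2
tcp_pos: [0.5342, 0.0154, 0.083]
tcp_rot: [[0.99, 0.143, -0.002], [0.143, -0.99, 0.003], [-0.001, -0.004, -1.0]]
ft_force: [-0.0, -0.5, -0.4]
opening: 0.0
grasp_force: 0.0
```

```bash
python3 - <<'E'
from h import *
s=observe();print(s["clock"],loc(s["tcp_pos"]),s["ft_force"],s["opening"])
plan((ster(27,0,84.4),YW))
E
```

```text
24.2 [-81.6   0.1  83. ] [-0.01067863 -0.54587745 -0.44817721] 0.000333537915134513
offset [0.434, -0.0, -0.006] dr [-0.002, 0.001, -0.001] rows>=2.2
```

carry_out([
  {"jaw": -1,"offset": [0.02,0,-0.005],"dr": [0,0,0]},
  {"jaw": -1,"offset": [0.06,0,-0.005],"dr": [0,0,0]},
  {"jaw": -1,"offset": [0.1,0,-0.005],"dr": [0,0,0]},
  {"jaw": -1,"offset": [0.14,0,-0.005],"dr": [0,0,0]},
  {"jaw": -1,"offset": [0.18,0,-0.005],"dr": [0,0,0]},
  {"jaw": -1,"offset": [0.22,0,-0.005],"dr": [0,0,0]},
  {"jaw": -1,"offset": [0.26,0,-0.005],"dr": [0,0,0]},
  {"jaw": -1,"offset": [0.28,0,-0.005],"dr": [0,0,0]},
])

```text
clock: 25.0
tcp_pos: [0.6053, 0.0253, 0.086]
tcp_rot: [[0.99, 0.143, 0.001], [0.143, -0.99, 0.003], [0.002, -0.003, -1.0]]
ft_force: [-0.6, -0.3, 1.3]
opening: -0.003
grasp_force: 0.4
```

carry_out([
  {"jaw": -1,"offset": [0.04,0,0],"dr": [0,0,0]},
  {"jaw": -1,"offset": [0.08,0,0],"dr": [0,0,0]},
  {"jaw": -1,"offset": [0.12,0,0],"dr": [0,0,0]},
  {"jaw": -1,"offset": [0.15,0,0],"dr": [0,0,0]},
  {"jaw": -1,"offset": [0.155,0,0],"dr": [0,0,0]},
  {"jaw": -1,"offset": [0.155,0,0],"dr": [0,0,0]},
])

```text
clock: 25.6
tcp_pos: [0.6426, 0.0308, 0.0858]
tcp_rot: [[0.99, 0.143, 0.001], [0.143, -0.99, 0.003], [0.001, -0.003, -1.0]]
ft_force: [-0.1, 1.2, -0.1]
opening: 0.004
grasp_force: 0.0
```

carry_out([
  {"jaw": -1,"offset": [-0.02,0,-0.05],"dr": [0,0,0]},
  {"jaw": -1,"offset": [-0.1,0,-0.2],"dr": [0,0,0]},
  {"jaw": -1,"offset": [-0.2,0,-0.35],"dr": [0,0,0]},
  {"jaw": -1,"offset": [-0.3,0,-0.45],"dr": [0,0,0]},
  {"jaw": -1,"offset": [-0.3,0,-0.45],"dr": [0,0,0]},
  {"jaw": 0.6,"offset": [-0.3,0,-0.45],"dr": [0,0,0]},
])

```text
clock: 26.2
tcp_pos: [0.568, 0.0196, 0.1997]
tcp_rot: [[0.99, 0.143, 0.004], [0.143, -0.99, 0.003], [0.004, -0.002, -1.0]]
ft_force: [0.0, 0.9, -0.1]
opening: 0.154
grasp_force: 0.0
```

```bash
python3 - <<'E'
from h import *
s=observe();print(s["clock"],loc(s["tcp_pos"]));boards()
plan(([.53,.2,.2],20))
E
```

```text
26.2 [-47.5  -0.7 199.7]
top [215 255] [482.1 379.4 124.9  63.4  23.9]
top [115 136] [804.1 655.8  97.3  55.2 -12.5]
offset [-0.046, -0.735, -0.008] dr [-0.002, -0.0, -0.131] rows>=3.7
```

View pics/last_wrist.png

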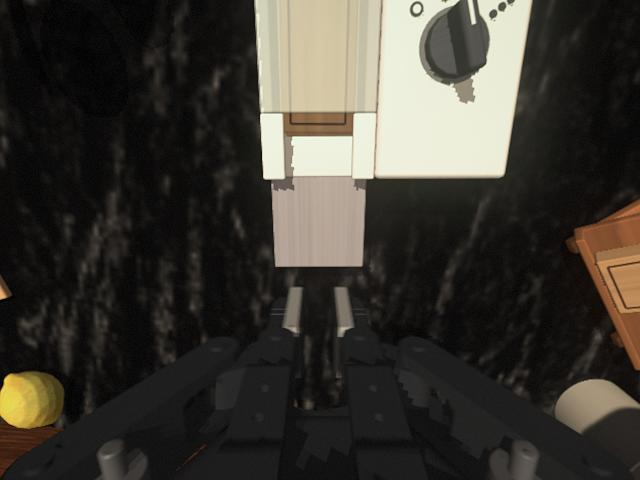

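The second board is in as well. Last board is B at (483, 379).

```bash
python3 - <<'E'
from h import *
plan(([.53,.2,.19],16),([.4561,.3668,.11],23.8))
E
```

```text
offset [-0.046, -0.735, 0.032] dr [-0.002, -0.0, -0.087] rows>=3.7
offset [-0.1, -0.723, 0.32] dr [0.0, 0.0, -0.087] rows>=4.0
```

carry_out([
  {"jaw": 0.6,"offset": [-0.012,-0.18,0],"dr": [0,0,-0.03]},
  {"jaw": 0.6,"offset": [-0.024,-0.36,0.01],"dr": [0,0,-0.06]},
  {"jaw": 0.6,"offset": [-0.035,-0.54,0.02],"dr": [0,0,-0.087]},
  {"jaw": 0.6,"offset": [-0.046,-0.735,0.032],"dr": [0,0,-0.087]},
  {"jaw": 0.6,"offset": [-0.046,-0.735,0.032],"dr": [0,0,-0.087]},
])

```text
clock: 26.8
tcp_pos: [0.5279, 0.205, 0.1883]
tcp_rot: [[0.959, 0.282, -0.004], [0.282, -0.959, 0.005], [-0.003, -0.006, -1.0]]
ft_force: [0.3, -1.1, 0.8]
opening: 0.797
grasp_force: 0.0
```

carry_out([
  {"jaw": 0.6,"offset": [-0.025,-0.18,0.08],"dr": [0,0,-0.03]},
  {"jaw": 0.6,"offset": [-0.05,-0.36,0.16],"dr": [0,0,-0.06]},
  {"jaw": 0.6,"offset": [-0.075,-0.54,0.24],"dr": [0,0,-0.087]},
  {"jaw": 0.6,"offset": [-0.1,-0.723,0.32],"dr": [0,0,-0.087]},
  {"jaw": 0.6,"offset": [-0.1,-0.723,0.32],"dr": [0,0,-0.087]},
  {"jaw": 0.6,"offset": [-0.1,-0.723,0.32],"dr": [0,0,-0.087]},
])

```text
clock: 27.4
tcp_pos: [0.4552, 0.3668, 0.1089]
tcp_rot: [[0.913, 0.407, -0.003], [0.407, -0.913, 0.0], [-0.002, -0.001, -1.0]]
ft_force: [0.7, 0.7, -0.1]
opening: 0.799
grasp_force: 0.0
```

```bash
python3 - <<'E'
from h import *
s=observe();print(s["clock"],s["tcp_pos"]);boards()
plan(([.4561,.3668,.024],23.8))
E
```

```text
27.4 [0.45520215 0.36676652 0.10889331]
wrist [317 198] [479.4 377.2 138.1  59.8  23.9]
top [114 136] [803.6 657.   98.8  51.8 -12.5]
offset [-0.003, -0.004, 0.347] dr [-0.001, -0.001, 0.0] rows>=1.7
```

carry_out([
  {"jaw": 0.6,"offset": [-0.003,-0.004,0.1],"dr": [0,0,0]},
  {"jaw": 0.6,"offset": [-0.003,-0.004,0.2],"dr": [0,0,0]},
  {"jaw": 0.6,"offset": [-0.003,-0.004,0.29],"dr": [0,0,0]},
  {"jaw": 0.6,"offset": [-0.003,-0.004,0.34],"dr": [0,0,0]},
  {"jaw": 0.6,"offset": [-0.003,-0.004,0.34],"dr": [0,0,0]},
  {"jaw": 0.6,"offset": [-0.003,-0.004,0.34],"dr": [0,0,0]},
])

```text
clock: 28.1
tcp_pos: [0.4565, 0.3676, 0.0271]
tcp_rot: [[0.915, 0.404, 0.002], [0.404, -0.915, 0.004], [0.003, -0.003, -1.0]]
ft_force: [-0.3, 0.6, 0.7]
opening: 0.799
grasp_force: 0.0
```

```bash
python3 - <<'E'
from h import *
s=observe();print(s["clock"],s["tcp_pos"],s["ft_force"])
plan(([.4561,.3668,.0185],23.8))
E
```

```text
28.1 [0.45653072 0.36756285 0.02708154] [-0.288944    0.63658464  0.65777645]
offset [-0.003, 0.002, 0.034] dr [-0.002, -0.002, 0.0] rows>=0.2
```

carry_out([
  {"jaw": 0.6,"offset": [-0.003,0.002,0.018],"dr": [0,-0.002,0]},
  {"jaw": 0.6,"offset": [-0.003,0.002,0.035],"dr": [0,-0.002,0]},
  {"jaw": 0.6,"offset": [-0.003,0.002,0.035],"dr": [0,-0.002,0]},
  {"jaw": 0.4,"offset": [-0.003,0.002,0.035],"dr": [0,-0.002,0]},
  {"jaw": 0.2,"offset": [-0.003,0.002,0.035],"dr": [0,-0.002,0]},
  {"jaw": 0.0,"offset": [-0.003,0.002,0.035],"dr": [0,-0.002,0]},
  {"jaw": -0.2,"offset": [-0.003,0.002,0.035],"dr": [0,-0.002,0]},
  {"jaw": -0.2,"offset": [-0.003,0.002,0.035],"dr": [0,-0.002,0]},
])

```text
clock: 28.9
tcp_pos: [0.4555, 0.3676, 0.0183]
tcp_rot: [[0.914, 0.405, -0.001], [0.405, -0.914, 0.003], [0.0, -0.003, -1.0]]
ft_force: [-1.3, -0.4, 5.5]
opening: 0.654
grasp_force: 64.1
```

carry_out([
  {"jaw": -0.2,"offset": [0,0,-0.12],"dr": [0,0,0]},
  {"jaw": -0.2,"offset": [0,0,-0.26],"dr": [0,0,0]},
  {"jaw": -0.2,"offset": [0,0,-0.4],"dr": [0,0,0]},
  {"jaw": -0.2,"offset": [0,0,-0.46],"dr": [0,0,0]},
  {"jaw": -0.2,"offset": [0,0,-0.46],"dr": [0,0,0]},
])

```text
clock: 29.4
tcp_pos: [0.4568, 0.3679, 0.1349]
tcp_rot: [[0.914, 0.405, 0.002], [0.405, -0.914, 0.005], [0.004, -0.003, -1.0]]
ft_force: [0.2, 0.0, -0.7]
opening: 0.655
grasp_force: 64.0
```

```bash
python3 - <<'E'
from h import *
s=observe();print(s["clock"],s["tcp_pos"],s["opening"],s["grasp_force"])
plan(([.47,.19,.135],16),(ster(-120,0,105),YW))
E
```

```text
29.4 [0.45676025 0.36790186 0.13489038] 0.6545205301282178 64.0467631816864
offset [-0.24, 0.672, -0.004] dr [-0.002, -0.002, 0.087] rows>=3.6
offset [-0.098, 0.722, 0.12] dr [0.0, 0.0, 0.086] rows>=3.7
```

carry_out([
  {"jaw": -0.2,"offset": [-0.05,0.13,0],"dr": [0,0,0.02]},
  {"jaw": -0.2,"offset": [-0.1,0.27,0],"dr": [0,0,0.04]},
  {"jaw": -0.2,"offset": [-0.15,0.41,0],"dr": [0,0,0.06]},
  {"jaw": -0.2,"offset": [-0.2,0.55,0],"dr": [0,0,0.087]},
  {"jaw": -0.2,"offset": [-0.24,0.672,-0.004],"dr": [0,0,0.087]},
  {"jaw": -0.2,"offset": [-0.24,0.672,-0.004],"dr": [0,0,0.087]},
])

```text
clock: 30.0
tcp_pos: [0.4665, 0.1854, 0.1302]
tcp_rot: [[0.962, 0.273, -0.007], [0.273, -0.962, -0.001], [-0.007, -0.001, -1.0]]
ft_force: [-0.5, 0.0, 0.2]
opening: 0.658
grasp_force: 64.1
```

carry_out([
  {"jaw": -0.2,"offset": [-0.02,0.14,0],"dr": [0,0,0.02]},
  {"jaw": -0.2,"offset": [-0.04,0.29,0],"dr": [0,0,0.04]},
  {"jaw": -0.2,"offset": [-0.06,0.44,0],"dr": [0,0,0.06]},
  {"jaw": -0.2,"offset": [-0.08,0.58,0.03],"dr": [0,0,0.086]},
  {"jaw": -0.2,"offset": [-0.098,0.722,0.08],"dr": [0,0,0.086]},
  {"jaw": -0.2,"offset": [-0.098,0.722,0.12],"dr": [0,0,0.086]},
  {"jaw": -0.2,"offset": [-0.098,0.722,0.12],"dr": [0,0,0.086]},
  {"jaw": -0.2,"offset": [-0.098,0.722,0.12],"dr": [0,0,0.086]},
])

```text
clock: 30.8
tcp_pos: [0.4933, 0.01, 0.1013]
tcp_rot: [[0.989, 0.145, -0.006], [0.145, -0.989, 0.003], [-0.005, -0.004, -1.0]]
ft_force: [-0.2, 0.1, -0.1]
opening: 0.655
grasp_force: 64.1
```

```bash
python3 - <<'E'
from h import *
held();plan((ster(-120,0,85),YW))
E
```

```text
30.8 loc [-122.8    0.7  101.3] F [-0.2  0.1 -0.1] 0.6551044896393343 64.14194941520691
[520.6  16.9 122.9  65.7   7.8] [-94.8   3.6   0. ] top z [89.1 90.5 91.9] pitch,roll deg [-0.31  0.09]
offset [0.009, 0.003, 0.068] dr [-0.002, 0.002, 0.001] rows>=0.3
```

carry_out([
  {"jaw": -0.2,"offset": [0.009,0.003,0.03],"dr": [0,0.002,0]},
  {"jaw": -0.2,"offset": [0.009,0.003,0.06],"dr": [0,0.002,0]},
  {"jaw": -0.2,"offset": [0.009,0.003,0.078],"dr": [0,0.002,0]},
  {"jaw": -0.2,"offset": [0.009,0.003,0.078],"dr": [0,0.002,0]},
  {"jaw": -0.2,"offset": [0.009,0.003,0.078],"dr": [0,0.002,0]},
])

```text
clock: 31.35
tcp_pos: [0.4967, 0.0086, 0.083]
tcp_rot: [[0.989, 0.145, 0.0], [0.145, -0.989, 0.002], [0.001, -0.002, -1.0]]
ft_force: [-0.3, -0.0, -1.1]
opening: 0.659
grasp_force: 64.2
```

```bash
python3 - <<'E'
from h import *
held();plan((ster(-18,0,80.8),YW))
E
```

```text
31.35 loc [-119.6   -1.2   83. ] F [-0.3 -0.  -1.1] 0.6591673719483073 64.15936946868896
[525.8  13.1 119.6  57.8   8.3] [-90.2  -1.    0. ] top z [71.3 72.6 73.8] pitch,roll deg [ 0.   -0.04]
offset [0.405, -0.005, 0.011] dr [-0.001, -0.001, 0.0] rows>=2.0
```

View pics/held.png

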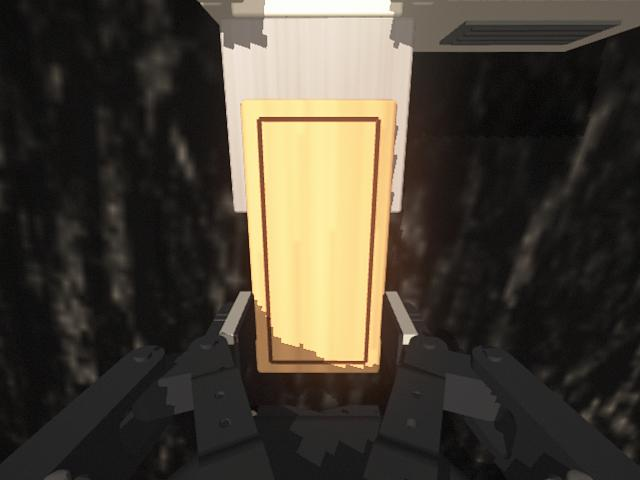

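The board is level, square and nearly centred. It is 2.8 mm too high, so I'll lower it and insert.

carry_out([
  {"jaw": -0.2,"offset": [0,-0.004,0.011],"dr": [0,0,0]},
  {"jaw": -0.2,"offset": [0.02,-0.004,0.012],"dr": [0,0,0]},
  {"jaw": -0.2,"offset": [0.08,-0.004,0.012],"dr": [0,0,0]},
  {"jaw": -0.2,"offset": [0.15,-0.004,0.012],"dr": [0,0,0]},
  {"jaw": -0.2,"offset": [0.22,-0.004,0.012],"dr": [0,0,0]},
  {"jaw": -0.2,"offset": [0.29,-0.004,0.012],"dr": [0,0,0]},
  {"jaw": -0.2,"offset": [0.36,-0.004,0.012],"dr": [0,0,0]},
  {"jaw": -0.2,"offset": [0.4,-0.004,0.012],"dr": [0,0,0]},
])

```text
clock: 32.2
tcp_pos: [0.5975, 0.024, 0.0807]
tcp_rot: [[0.99, 0.145, 0.002], [0.144, -0.99, 0.002], [0.003, -0.002, -1.0]]
ft_force: [-1.1, -0.3, -0.7]
opening: 0.656
grasp_force: 64.2
```

```bash
python3 - <<'E'
from h import *
s=observe();print(s["clock"],loc(s["tcp_pos"]),s["ft_force"],s["opening"],s["grasp_force"])
E
```

```text
32.2 [-17.6  -0.5  80.7] [-1.05577391 -0.33392928 -0.72261599] 0.6561548490644294 64.15441989898682
```

carry_out([
  {"jaw": 0.1,"offset": [0,0,0],"dr": [0,0,0]},
  {"jaw": 0.55,"offset": [0,0,0],"dr": [0,0,0]},
  {"jaw": 0.55,"offset": [0,0,0],"dr": [0,0,0]},
  {"jaw": 0.55,"offset": [0,0,-0.06],"dr": [0,0,0]},
  {"jaw": 0.55,"offset": [0,0,-0.15],"dr": [0,0,0]},
  {"jaw": 0.0,"offset": [-0.12,0,-0.15],"dr": [0,0,0]},
  {"jaw": -1,"offset": [-0.24,0,-0.15],"dr": [0,0,0]},
  {"jaw": -1,"offset": [-0.26,0,-0.15],"dr": [0,0,0]},
])

```text
clock: 33.0
tcp_pos: [0.5279, 0.0144, 0.1181]
tcp_rot: [[0.99, 0.144, -0.002], [0.144, -0.99, 0.003], [-0.002, -0.003, -1.0]]
ft_force: [0.4, 0.5, -0.4]
opening: 0.265
grasp_force: 0.0
```

```bash
python3 - <<'E'
from h import *
held();plan((ster(-83,0,84.8),YW))
E
```

```text
33.0 loc [-88.    0.  118.1] F [ 0.4  0.5 -0.4] 0.26499450524379164 0.0
[612.5  26.5  94.4  57.9   8.2] [-2.5 -0.2  0. ] top z [66.5 67.9 69.4] pitch,roll deg [-0.02 -0.01]
offset [0.016, -0.0, 0.134] dr [-0.002, 0.0, -0.0] rows>=0.7
```

carry_out([
  {"jaw": -1,"offset": [0.01,0,0.04],"dr": [0,0,0]},
  {"jaw": -1,"offset": [0.01,0,0.08],"dr": [0,0,0]},
  {"jaw": -1,"offset": [0.01,0,0.12],"dr": [0,0,0]},
  {"jaw": -1,"offset": [0.01,0,0.132],"dr": [0,0,0]},
  {"jaw": -1,"offset": [0.01,0,0.132],"dr": [0,0,0]},
])

```text
clock: 33.55
tcp_pos: [0.5332, 0.015, 0.0833]
tcp_rot: [[0.989, 0.145, -0.002], [0.145, -0.989, 0.003], [-0.002, -0.003, -1.0]]
ft_force: [-0.3, -0.4, -0.3]
opening: 0.003
grasp_force: 0.0
```

```bash
python3 - <<'E'
from h import *
s=observe();print(s["clock"],loc(s["tcp_pos"]),s["ft_force"],s["opening"])
plan((ster(28,0,84.6),YW))
E
```

```text
33.55 [-82.6  -0.1  83.3] [-0.27254203 -0.43174503 -0.28684795] 0.002679327302111968
offset [0.443, -0.0, -0.006] dr [-0.002, 0.001, 0.0] rows>=2.2
```

carry_out([
  {"jaw": -1,"offset": [0.02,0,-0.004],"dr": [0,0,0]},
  {"jaw": -1,"offset": [0.06,0,-0.004],"dr": [0,0,0]},
  {"jaw": -1,"offset": [0.1,0,-0.004],"dr": [0,0,0]},
  {"jaw": -1,"offset": [0.14,0,-0.004],"dr": [0,0,0]},
  {"jaw": -1,"offset": [0.18,0,-0.004],"dr": [0,0,0]},
  {"jaw": -1,"offset": [0.22,0,-0.004],"dr": [0,0,0]},
  {"jaw": -1,"offset": [0.26,0,-0.004],"dr": [0,0,0]},
  {"jaw": -1,"offset": [0.28,0,-0.004],"dr": [0,0,0]},
])

```text
clock: 34.35
tcp_pos: [0.6044, 0.0251, 0.0861]
tcp_rot: [[0.989, 0.145, 0.002], [0.145, -0.989, 0.002], [0.002, -0.002, -1.0]]
ft_force: [-1.3, 0.5, 0.3]
opening: 0.002
grasp_force: 0.5
```

carry_out([
  {"jaw": -1,"offset": [0.04,0,0],"dr": [0,0,0]},
  {"jaw": -1,"offset": [0.08,0,0],"dr": [0,0,0]},
  {"jaw": -1,"offset": [0.12,0,0],"dr": [0,0,0]},
  {"jaw": -1,"offset": [0.155,0,0],"dr": [0,0,0]},
  {"jaw": -1,"offset": [0.16,0,0],"dr": [0,0,0]},
  {"jaw": -1,"offset": [0.16,0,0],"dr": [0,0,0]},
])

```text
clock: 34.95
tcp_pos: [0.6431, 0.0308, 0.0859]
tcp_rot: [[0.989, 0.145, 0.001], [0.145, -0.989, 0.002], [0.001, -0.002, -1.0]]
ft_force: [-0.4, -0.0, 1.0]
opening: -0.001
grasp_force: 0.0
```

carry_out([
  {"jaw": -1,"offset": [-0.02,0,-0.05],"dr": [0,0,0]},
  {"jaw": -1,"offset": [-0.1,0,-0.2],"dr": [0,0,0]},
  {"jaw": -1,"offset": [-0.2,0,-0.35],"dr": [0,0,0]},
  {"jaw": -1,"offset": [-0.3,0,-0.45],"dr": [0,0,0]},
  {"jaw": -1,"offset": [-0.3,0,-0.45],"dr": [0,0,0]},
  {"jaw": 0.0,"offset": [-0.3,0,-0.45],"dr": [0,0,0]},
])

```text
clock: 35.55
tcp_pos: [0.5684, 0.0195, 0.1998]
tcp_rot: [[0.99, 0.144, 0.004], [0.144, -0.99, 0.002], [0.004, -0.002, -1.0]]
ft_force: [-0.2, 0.2, -0.3]
opening: 0.155
grasp_force: 0.0
```

```bash
python3 - <<'E'
from h import *
s=observe();print(s["clock"],loc(s["tcp_pos"]));boards()
plan(([.7112,-.0465,.2],25.5),([.7112,-.0465,.14],25.5),([.7112,-.0465,.112],25.5))
E
```

```text
35.55 [-47.1  -0.7 199.8]
offset [0.529, 0.345, -0.011] dr [-0.002, -0.0, -0.191] rows>=3.2
offset [0.0, 0.0, 0.24] dr [0.0, 0.0, 0.0] rows>=1.2
offset [0.0, 0.0, 0.112] dr [0.0, 0.0, 0.0] rows>=0.6
```

View pics/last_wrist.png

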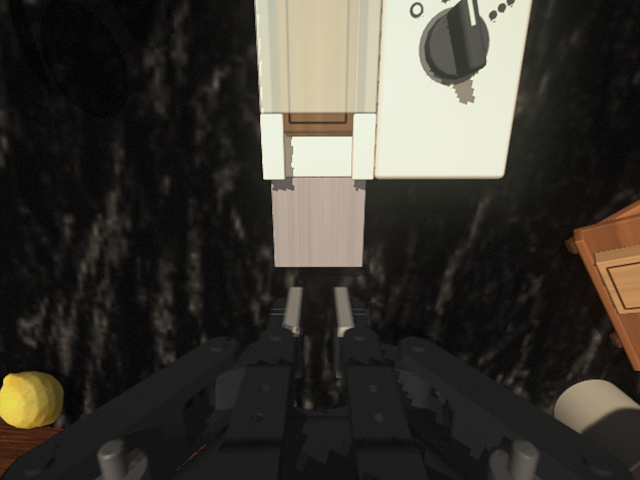

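All three boards are inside. Next is the dial.

carry_out([
  {"jaw": -0.1,"offset": [0.13,0.085,0],"dr": [0,0,-0.05]},
  {"jaw": -0.1,"offset": [0.26,0.17,0],"dr": [0,0,-0.1]},
  {"jaw": -0.1,"offset": [0.39,0.255,0],"dr": [0,0,-0.15]},
  {"jaw": -0.1,"offset": [0.529,0.345,0],"dr": [0,0,-0.191]},
  {"jaw": -0.1,"offset": [0.529,0.345,0],"dr": [0,0,-0.191]},
  {"jaw": -0.1,"offset": [0.529,0.345,0],"dr": [0,0,-0.191]},
])

```text
clock: 36.25
tcp_pos: [0.7112, -0.0468, 0.1949]
tcp_rot: [[0.903, 0.429, -0.004], [0.429, -0.903, 0.004], [-0.002, -0.005, -1.0]]
ft_force: [-0.5, 0.1, -0.5]
opening: 0.453
grasp_force: 0.0
```

```bash
python3 - <<'E'
from h import *
s=observe();print(s["clock"],s["tcp_pos"],s["opening"])
p,d=snapshot("wrist");C=cloud("wrist",d,s)
q=C[(C[...,2]>.1)&(C[...,2]<.115)&(abs(C[...,1]+.046)<.03)&(abs(C[...,0]-.711)<.03)]
(x,y),(w,h),a=cv2.minAreaRect((q[:,:2]*1000).astype(np.float32));print(x,y,w,h,a,len(q),np.median(q,0))
plan(([.711,-.0465,.14],25.5),([.711,-.0465,.112],25.5))
E
```

```text
36.25 [ 0.71121779 -0.04677895  0.19487862] 0.45332935748747405
711.2940673828125 -46.715484619140625 37.218509674072266 10.585420608520508 25.73621368408203 864 [ 0.71289332 -0.04616654  0.10751937]
offset [0.001, 0.003, 0.222] dr [-0.003, 0.001, -0.0] rows>=1.1
offset [0.0, 0.0, 0.112] dr [0.0, 0.0, 0.0] rows>=0.6
```

Bar confirmed at (711.3, −46.7), 25.7°, 37×10.6 mm. Descend and grip.

carry_out([
  {"jaw": -0.1,"offset": [0,0,0.1],"dr": [0,0,0]},
  {"jaw": -0.1,"offset": [0,0,0.2],"dr": [0,0,0]},
  {"jaw": -0.1,"offset": [0,0,0.28],"dr": [0,0,0]},
  {"jaw": -0.1,"offset": [0,0,0.32],"dr": [0,0,0]},
  {"jaw": -0.1,"offset": [0,0,0.32],"dr": [0,0,0]},
  {"jaw": -0.1,"offset": [0,0,0.32],"dr": [0,0,0]},
])

```text
clock: 36.9
tcp_pos: [0.7118, -0.0461, 0.1192]
tcp_rot: [[0.902, 0.431, 0.002], [0.431, -0.902, 0.002], [0.003, -0.001, -1.0]]
ft_force: [0.7, -1.4, 0.6]
opening: 0.446
grasp_force: 0.0
```

```bash
python3 - <<'E'
from h import *
s=observe();print(s["clock"],s["tcp_pos"],s["ft_force"],s["opening"])
plan(([.7113,-.0467,.1125],25.6))
E
```

```text
36.9 [ 0.71183206 -0.04606241  0.11920474] [ 0.73367361 -1.38792304  0.63203439] 0.44638285795249993
offset [-0.003, 0.001, 0.027] dr [-0.001, -0.002, -0.001] rows>=0.1
```

carry_out([
  {"jaw": -0.1,"offset": [-0.003,0.001,0.015],"dr": [0,0,0]},
  {"jaw": -0.1,"offset": [-0.003,0.001,0.025],"dr": [0,0,0]},
  {"jaw": -0.5,"offset": [-0.003,0.001,0.025],"dr": [0,0,0]},
  {"jaw": -0.9,"offset": [-0.003,0.001,0.025],"dr": [0,0,0]},
  {"jaw": -1,"offset": [-0.003,0.001,0.025],"dr": [0,0,0]},
  {"jaw": -1,"offset": [-0.003,0.001,0.025],"dr": [0,0,0]},
  {"jaw": -1,"offset": [-0.003,0.001,0.025],"dr": [0,0,0]},
])

```text
clock: 37.6
tcp_pos: [0.7116, -0.0476, 0.1126]
tcp_rot: [[0.903, 0.43, 0.002], [0.43, -0.903, 0.001], [0.002, -0.001, -1.0]]
ft_force: [0.4, -3.4, 2.5]
opening: 0.116
grasp_force: 61.0
```

```bash
python3 - <<'E'
from h import *
s=observe();print(s["clock"],s["tcp_pos"],s["ft_force"],s["moment"],s["opening"],s["grasp_force"]);x=s["tcp_rot"][:,0];print("yaw",np.degrees(np.arctan2(x[1],x[0])),"target",8.3-17.2)
E
```

```text
37.6 [ 0.7115776  -0.04758173  0.11257421] [ 0.43057019 -3.38775481  2.50852797] [-0.41051818  0.01883296  0.05012651] 0.11633117273783755 60.97903311252594
yaw 25.48948482870732 target -8.899999999999999
```

carry_out([
  {"jaw": -1,"offset": [0,0,0],"dr": [0,0,0.06]},
  {"jaw": -1,"offset": [0,0,0],"dr": [0,0,0.12]},
  {"jaw": -1,"offset": [0,0,0],"dr": [0,0,0.18]},
  {"jaw": -1,"offset": [0,0,0],"dr": [0,0,0.24]},
  {"jaw": -1,"offset": [0,0,0],"dr": [0,0,0.3]},
  {"jaw": -1,"offset": [0,0,0],"dr": [0,0,0.36]},
  {"jaw": -1,"offset": [0,0,0],"dr": [0,0,0.384]},
  {"jaw": -1,"offset": [0,0,0],"dr": [0,0,0.384]},
])

```text
clock: 38.4
tcp_pos: [0.7116, -0.0477, 0.1126]
tcp_rot: [[0.988, -0.158, 0.002], [-0.158, -0.988, 0.001], [0.002, -0.001, -1.0]]
ft_force: [0.2, -2.9, 1.1]
opening: 0.111
grasp_force: 61.0
```

carry_out([
  {"jaw": -0.8,"offset": [0,0,0],"dr": [0,0,0]},
  {"jaw": -0.3,"offset": [0,0,0],"dr": [0,0,0]},
  {"jaw": -0.1,"offset": [0,0,0],"dr": [0,0,0]},
  {"jaw": -0.1,"offset": [0,0,0],"dr": [0,0,0]},
  {"jaw": -0.1,"offset": [0,0,-0.08],"dr": [0,0,0]},
  {"jaw": -0.1,"offset": [0,0,-0.22],"dr": [0,0,0]},
  {"jaw": -0.1,"offset": [-0.1,0,-0.36],"dr": [0,0,0]},
  {"jaw": -0.1,"offset": [-0.2,0,-0.4],"dr": [0,0,0]},
])

```text
clock: 39.2
tcp_pos: [0.6642, -0.0391, 0.2174]
tcp_rot: [[0.988, -0.157, 0.009], [-0.157, -0.988, 0.002], [0.009, -0.003, -1.0]]
ft_force: [0.2, -1.4, 0.0]
opening: 0.452
grasp_force: 0.0
```

```bash
python3 - <<'E'
from h import *
s=observe();print(s["clock"],s["tcp_pos"],s["opening"])
p,d=snapshot("wrist");C=cloud("wrist",d,s);cv2.imwrite("pics/w9.png",p[:,:,::-1])
q=C[(C[...,2]>.1)&(C[...,2]<.115)&(abs(C[...,1]+.046)<.03)&(abs(C[...,0]-.711)<.03)]
(x,y),(w,h),a=cv2.minAreaRect((q[:,:2]*1000).astype(np.float32));print(x,y,w,h,a,len(q))
pt,dt=snapshot("top"); w=cv2.resize(p,(400,300)); cv2.imwrite("pics/fin.png",np.hstack([pt[120:320,150:550],]).repeat(2,0).repeat(2,1)[:,:,::-1])
E
```

```text
39.2 [ 0.66423132 -0.03914947  0.21739272] 0.45198665316428704
711.3492431640625 -46.97578048706055 10.59842586517334 37.522220611572266 81.33966064453125 865
```

View pics/w9.png

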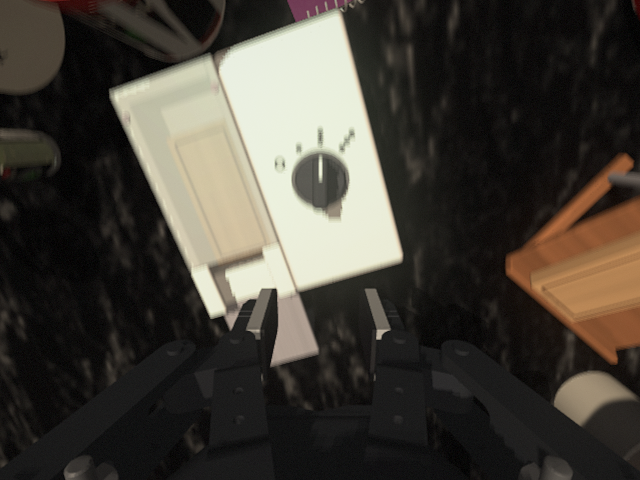

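The pointer is on the two-dots row (bar at −8.7°, expected −8.9°) and the boards are stacked inside. One last check of the thick board, then hand in if it's still seated.

```bash
python3 - <<'E'
from h import *
p,d=snapshot("top");C=(cloud("top",d)-SO)@np.c_[SX,SY,SZ]
m=wood(p,(20,60,120),(35,220,255)); m[:,:430]=0;ok=False
for c in cnts(m,250):
    k=np.zeros_like(m);cv2.drawContours(k,[c],-1,1,-1);q=C[(k>0)&(d>0)];P=np.percentile(q,[2,50,98],axis=0).round(4);print(c.reshape(-1,2).mean(0),P)
    ok|=abs(P[0,0])<.012 and abs(P[1,2]-.018)<.006
print(ok)
if ok: print(close_job())
E
```

```text
[476.66412214 211.60305344] [[ 0.0027 -0.0008  0.0125]
 [ 0.0741  0.0297  0.0193]
 [ 0.1384  0.0595  0.0244]]
True
the job is handed in; nothing more can be done
None
```

The job is handed in: all three snack boards are in the steriliser, the thick board lies flat on the stand against its lip, the dial points to two dots, and I did not touch the tin or the mug.

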